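# Change over the pallets on the carving machine

### The arm

A 6-joint arm with a two-finger parallel gripper is mounted at the origin on the work surface. World frame = base frame: x ahead of the robot, y to its left, z up, the work surface at z = 0. Lengths are in mm, angles in rad, forces in N, time in s.
With the tool pointing down it reaches from about 225 to 725 mm from the base axis. Payload 3.1 kg.
Tool frame: the origin (TCP) lies at the very end of the fingers, on their centre line; the grasp point (between the pads) lies 19 mm behind it; z points along the fingers, y is the direction in which the jaws open and shut (so a half turn about z gives the same grasp; the last joint's range is limited). The gripper opens to 85 mm and grips with 20 to 120 N. Pads are 22 mm wide; open, the fingers measure 114 mm over their backs; the gripper's body (76 mm by 85 mm) begins 54 mm behind the grasp point. The pads swing forward as they close: fully open they stand 13 mm farther back than shut.
Start: joints at [1.124, 0.048, 0.099, 1.622, 0, 1.443], TCP at [164.556, 498.536, 231.312] pointing down, gripper open.
Joint ranges: [-2.91, 2.91], [-0.99, 1.94], [-1.21, 1.42], [-2.12, 2.29], [-1.49, 1.47], [-3.14, 3.14]. Speed limits (rad/s): [2.79, 2.79, 3.14, 3.14, 3.14, 3.14].

### API

Orientations are given as a rotation vector (axis times angle).
In Python, from rig import ctrl gives the robot as it stands.
- The arm moves only by the tool play_rows, never from a script. Its argument "increments" is a list of rows, each a list of 4 numbers: the shift along the tool's x, y, z in m, then the turn about the tool's z in rad. A call has 1 to 5 rows; each row is the pose to reach, as a shift and turn from the pose measured when the call began, along the tool's axes at that moment; what a row does not reach only later rows make up. A row lasts 1/12 s, in which the tool goes at most 41.7 mm and 7.16 degrees, less where a joint would pass 70% of its speed; a pose out of reach is approached as far as the arm can. A call with a gripper value outside its range is refused whole. "gripper" is the gripper command: -1 is shut, 1 is fully open, values between are in proportion, set as the call begins (left out, the last holds). The fingers move at their own pace and stop on an object; "newtons" is the grip in N (left out, the last holds). Time passes only in rows, so rows that repeat a pose let the fingers close. It gives the time, the measured TCP pose, the force and the opening at its end, in the units of the state.
- ctrl.sense(): the state, without advancing time (a new reading comes with each control period).
- ctrl.grab_frame(name): name is "scene" or "top" or "wrist"; returns the picture (400x640x3 uint8, red, green, blue); there is no depth.
- ctrl.camera_info(name): a dict with "camera_matrix" (3x3 intrinsics, pixels), "k1" (the pictures are not rectified: a ray, as slopes to the right and down, at radius r is drawn at 1 + k1 r^2 times it, then the intrinsics apply), "R" (3x3) and "t" (3): a world point X has camera coordinates R X + t; the wrist camera has in their place "hand_eye" (4x4, takes a point from camera to tool coordinates, whose origin is the TCP and whose axes are the flange's). Camera axes: x right, y down, z forward; pixel columns grow to the right and rows downward; lengths in mm; the calibration is good to about 2 mm. A picture is of the moment at which its call begins: read the wrist's pose just before it. camera_info takes no time and is no camera call.
- ctrl.hand_in(): hands the job in, once; it reports no verdict.
Trained networks look in the newest picture that a camera, given by its name, has taken for a name from the list of things; names that differ only in an ending like _2 or _b are one class to them, and where a whole thing is asked for, a point or a joint stands for the part that bears it (a point fixed in the world has none). Each returns a list of dicts, best first, with "confidence" (0 to 1); they miss things now and then, are a little off and sometimes report something else, mostly with a low value. They report only what shows in the picture. A call takes as long as a camera call. They do not tell look-alikes from the thing itself.
- ctrl.recognise(target, camera): "point" ([column, row] in pixels, amid what is visible of it).
- ctrl.outline_of(target, camera): "mask" (400x640 bool, what is visible of it) and "point" ([column, row] in pixels, amid what is visible of it).
- ctrl.spot_point(target, camera): "point" ([column, row] in pixels: a listed point, or the origin of a listed thing).
The state is a dict: "time_s": time; "joint_pos": joint angles; "joint_vel": joint speeds; "tau": joint torques, N m; "ee_pos": TCP position; "ee_rot": TCP orientation; "contact_force": force on the tool from outside, world axes, zero at the start; "torque": the same for the moment, N m; "gripper_width": finger opening in mm.
Only numpy, scipy, OpenCV 4.12 (cv2) and the standard library are available. Lean on these libraries where they do the work, as an engineer would, in place of code of your own. Each camera call takes 0.05 s, during which the arm holds its last target.

### The job

The carving machine has finished a flower. Turn the isolator fully off, then slide the finished carving out of its lane and lay it flat in the grey out tray; next slide every raw blank on the bench into a lane of its own, under the blue bar and fully home so that it holds down the brass sensing pin, and last turn the isolator fully on again. Leave the other things on the bench alone.

Things in the scene. Friction and masses are not known exactly. Their poses are not given: they have to be found in the camera images.
- B1_grip (a point): Raw blank (pale block, circle drawn on top) on the bench; None if absent (2 or 3 present). 120 (x) x 64 (y) x 8 mm steel plate with a 44 mm wooden block on its tail half, 0.3 to 0.47 kg. Point: centre of the block, 30 mm above the plate's underside, 22 mm above its top. x points to the bare nose, 82 mm ahead (tail 38 mm behind), z up. Grip the block on its y faces.
- B2_grip (a point): Raw blank (pale block, circle drawn on top) on the bench; None if absent (2 or 3 present). 120 (x) x 64 (y) x 8 mm steel plate with a 44 mm wooden block on its tail half, 0.3 to 0.47 kg. Point: centre of the block, 30 mm above the plate's underside, 22 mm above its top. x points to the bare nose, 82 mm ahead (tail 38 mm behind), z up. Grip the block on its y faces.
- B3_grip (a point): Raw blank (pale block, circle drawn on top) on the bench; None if absent (2 or 3 present). 120 (x) x 64 (y) x 8 mm steel plate with a 44 mm wooden block on its tail half, 0.3 to 0.47 kg. Point: centre of the block, 30 mm above the plate's underside, 22 mm above its top. x points to the bare nose, 82 mm ahead (tail 38 mm behind), z up. Grip the block on its y faces.
- F1_grip (a point): Finished carving (dark block, flower on top) home in lane 1; None if absent (one of F1-F3 present). 120 (x) x 64 (y) x 8 mm steel plate with a 44 mm wooden block on its tail half, 0.3 to 0.47 kg. Point: centre of the block, 30 mm above the plate's underside, 22 mm above its top. x points to the bare nose, 82 mm ahead (tail 38 mm behind), z up. Grip the block on its y faces.
- F2_grip (a point): Finished carving (dark block, flower on top) home in lane 2; None if absent (one of F1-F3 present). 120 (x) x 64 (y) x 8 mm steel plate with a 44 mm wooden block on its tail half, 0.3 to 0.47 kg. Point: centre of the block, 30 mm above the plate's underside, 22 mm above its top. x points to the bare nose, 82 mm ahead (tail 38 mm behind), z up. Grip the block on its y faces.
- F3_grip (a point): Finished carving (dark block, flower on top) home in lane 3; None if absent (one of F1-F3 present). 120 (x) x 64 (y) x 8 mm steel plate with a 44 mm wooden block on its tail half, 0.3 to 0.47 kg. Point: centre of the block, 30 mm above the plate's underside, 22 mm above its top. x points to the bare nose, 82 mm ahead (tail 38 mm behind), z up. Grip the block on its y faces.
- fixture: Aluminium fixture, top of bed 10 mm above the bench. Three lanes along its x, 90 mm apart in y, lane 1 at -y, open at the -x end, nearest the robot, closed by a back stop 11 mm high at +x. Between lanes are walls 11 mm high, 69 mm apart. Origin: on the bench, under the middle lane, 18 mm short of seat2 in x.
- bar_mid (a point): Middle of the blue hold-down bar across all lanes, 18 mm wide in x, 10 mm thick; underside 11 mm and top 21 mm above the bed. A pallet cannot be lowered in under it: set it flat on the bed about 75 mm short of home, nose inwards (its tail may overhang the bed's front), and slide it in. Out the same way.
- seat1 (a point): Where the centre of a pallet's block is when fully home in lane 1: 30 mm above the bed. x points along the lane to the stop, y across, z up. From here along x: bed from -88 to +82 mm; wall tips +11, full walls +22 to +82; bar +42 to +60; stop's face +82.
- pin1 (a joint): Sensing pin of lane 1, a brass dome 70 mm beyond seat1 along the lane, 4 mm proud of the bed, between bar and stop. 0 = up; about 0.004 m when a pallet lies on it. It takes under 1 N: a pallet's weight holds it down, and a sliding nose rides over it.
- seat2 (a point): Where the centre of a pallet's block is when fully home in lane 2: 30 mm above the bed. x points along the lane to the stop, y across, z up. From here along x: bed from -88 to +82 mm; wall tips +11, full walls +22 to +82; bar +42 to +60; stop's face +82.
- pin2 (a joint): Sensing pin of lane 2, a brass dome 70 mm beyond seat2 along the lane, 4 mm proud of the bed, between bar and stop. 0 = up; about 0.004 m when a pallet lies on it. It takes under 1 N: a pallet's weight holds it down, and a sliding nose rides over it.
- seat3 (a point): Where the centre of a pallet's block is when fully home in lane 3: 30 mm above the bed. x points along the lane to the stop, y across, z up. From here along x: bed from -88 to +82 mm; wall tips +11, full walls +22 to +82; bar +42 to +60; stop's face +82.
- pin3 (a joint): Sensing pin of lane 3, a brass dome 70 mm beyond seat3 along the lane, 4 mm proud of the bed, between bar and stop. 0 = up; about 0.004 m when a pallet lies on it. It takes under 1 N: a pallet's weight holds it down, and a sliding nose rides over it.
- isolator_grip (a point): Isolator, a red rotary handle on a grey box (74 x 74 x 22 mm): point on its vertical axis, in the handle's bar, 59 mm above the bench. The bar is 42 mm long (x of this frame, which turns with it), 14 mm thick (y); its top is 7 mm above this point; the 44 mm disc below it has its top 23 mm below this point.
- isolator (a joint): Angle of the isolator handle, rad: 0 = off (white mark at the red dot, end stop), 1.57 = on (white mark at the green dot, end stop). It grows as the handle turns clockwise seen from above; it stays where it is left (friction 0.04 N m).
- tray_in (a point): Out tray, grey plastic, 172 x 122 mm, 12 mm tall, walls 5 mm: the centre of its inner floor (162 mm along x, 112 mm along y), 5 mm above the bench. A pallet fits in it along x, either way round.
- mallet: Bystander, leave alone: a carver's round wooden mallet standing on its head, 86 mm wide, 250 mm tall. The origin lies at its underside.
- gouge1: Bystander, leave alone: a gouge with a light wooden handle, 240 mm long. The origin lies at its underside.
- gouge2: Bystander, leave alone: a gouge with a dark handle, 220 mm long. The origin lies at its underside.
- waxtin: Bystander, leave alone: a white tin, 64 mm across, 45 mm tall. The origin lies at its underside.
- sander: Bystander, leave alone: a cork sanding block, 110 x 65 x 22 mm. The origin lies at its underside.
- offcut: Bystander, leave alone: a pale offcut of wood, 130 x 50 x 25 mm. The origin lies at its underside.
- pencilcup: Bystander, leave alone: a blue cup, 70 mm across, 90 mm tall. The origin lies at its underside.
Mind the look-alikes: they are no part of the job. Leave any orange look-alike of the part that bears B2_grip alone.

How it is judged:
By the outcome, as a careful person would: the job done as asked, in the order asked, and still so for the second after the job is handed in, with the robot touching nothing.
Of F1, F2, F3 only 1 to 1 are there at a start; the rules pass over those that are not, and their reading is None.
Of B1, B2, B3 only 2 to 3 are there at a start; the rules pass over those that are not, and their reading is None.
At some moment in a run one of B1, B2, B3 may be knocked a few centimetres aside while the robot is not near it.
Once in a run the grip may slacken for a moment while it holds something.
It also fails if it takes over 210 s, if anything falls off the work surface, if the arm or the gripper's body presses on something with over 40 N, if the wrist force passes 120 N, or if a joint passes its speed limit or range.

## Working session

There is one attempt and no reset: what is moved stays moved. The work goes in short steps, Python scripts to look and compute and a tool call to move; the robot and the scene stay as the last step left them, time stands still between calls to the robot, and variables do not carry over. Pictures are saved under pics/ and viewed, and the job is handed in when it is done.

Besides the shell and the picture viewer there is one more tool, called after "Request:" as a command line: name --pt "numbers of a row" for each row, then --argument value for the rest. play_rows: Moves the arm, as the interface text tells. Its arguments: {"type":"object","properties":{"increments":{"type":"array"},"gripper":{"type":"number"},"newtons":{"type":"number"}},"required":["increments"]}

```bash
ls; mkdir -p pics
cat > h.py <<'E'
from rig import ctrl
import numpy as np, cv2
from scipy.spatial.transform import Rotation as Rn
E
python3 - <<'E'
from h import *
s=ctrl.sense(); print({k:np.round(v,3) for k,v in s.items()})
for n in ["scene","top","wrist"]:
    print(n,ctrl.camera_info(n)); cv2.imwrite(f"pics/{n}0.png",ctrl.grab_frame(n)[:,:,::-1])
E
```

```text
pics
{'time_s': np.float64(0.0), 'joint_pos': array([1.124, 0.049, 0.098, 1.622, 0.   , 1.443]), 'joint_vel': array([ 0.   , -0.001, -0.002,  0.004, -0.001,  0.   ]), 'tau': array([ 0.0000e+00, -3.3878e+01,  3.2002e+01,  2.0000e-02, -0.0000e+00,
        0.0000e+00]), 'ee_pos': array([164.32 , 497.979, 230.093]), 'ee_rot': array([-0.499, -3.101,  0.004]), 'contact_force': array([-0.561,  0.228,  0.44 ]), 'torque': array([-0.005, -0.025,  0.   ]), 'gripper_width': np.float64(85.732)}
scene {'camera_matrix': array([[370.14578778,   0.        , 328.4171054 ],
       [  0.        , 370.14578778, 199.18702028],
       [  0.        ,   0.        ,   1.        ]]), 'k1': -0.031663960269168234, 'R': array([[-0.86727543,  0.49765687, -0.01307578],
       [ 0.34664528,  0.58483629, -0.73335091],
       [-0.35730993, -0.64054989, -0.67972455]]), 't': array([ 471.08403572, -155.87883457, 1382.26886127])}
top {'camera_matrix': array([[384.03818117,   0.        , 323.79270526],
       [  0.        , 384.03818117, 194.18941997],
       [  0.        ,   0.        ,   1.        ]]), 'k1': -0.04847857483202722, 'R': array([[ 0.01512776, -0.99984822, -0.00864225],
       [-0.99403498, -0.01410505, -0.10814577],
       [ 0.10800746,  0.0102267 , -0.99409748]]), 't': array([   7.06680445,  527.01252001, 1320.34281874])}
wrist {'camera_matrix': array([[277.59420706,   0.        , 322.34980832],
       [  0.        , 277.59420706, 197.10327514],
       [  0.        ,   0.        ,   1.        ]]), 'k1': -0.009597467339074838, 'hand_eye': array([[-5.63570077e-04, -9.60325957e-01, -2.78879434e-01,
         7.13530916e+01],
       [ 9.99999251e-01, -8.44192767e-04,  8.86155601e-04,
         1.24942690e+00],
       [-1.08642623e-03, -2.78878726e-01,  9.60325714e-01,
        -1.42329241e+02],
       [ 0.00000000e+00,  0.00000000e+00,  0.00000000e+00,
         1.00000000e+00]])}
```

View pics/top0.png

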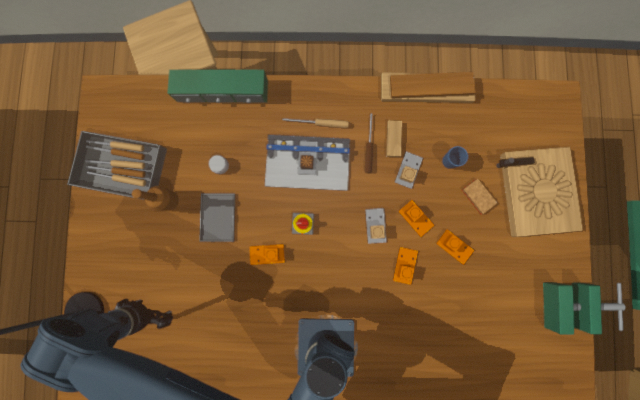

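View pics/scene0.png

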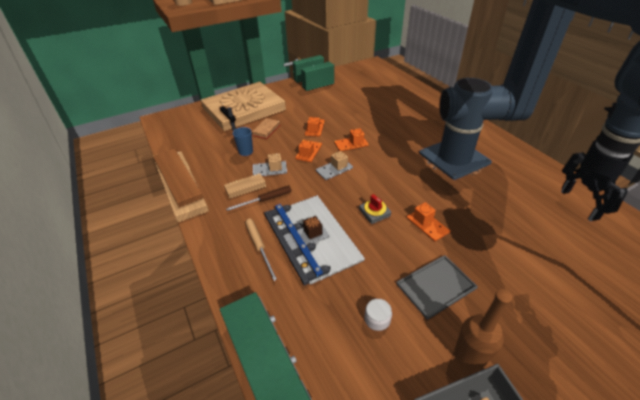

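View pics/wrist0.png

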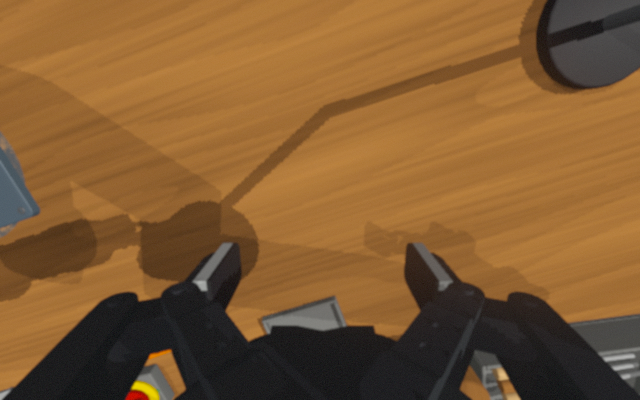

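The top picture shows the carving in lane 2 at (308,162), raw blanks at (376,228) and (408,170), and the isolator at (303,223). The tray is at (217,217). The four orange pallets are look-alikes.

```bash
cat >> h.py <<'E'
def cam(name,s=None):
    c=ctrl.camera_info(name);K=c['camera_matrix'];k=c['k1']
    if name!='wrist': return K,k,c['R'],c['t']
    s=s or ctrl.sense()
    T=np.eye(4);T[:3,:3]=Rn.from_rotvec(s['ee_rot']).as_matrix();T[:3,3]=s['ee_pos']
    M=np.linalg.inv(T@c['hand_eye']); return K,k,M[:3,:3],M[:3,3]
def pix2w(p,z,C):
    K,k,R,t=C
    d=np.array([(p[0]-K[0,2])/K[0,0],(p[1]-K[1,2])/K[1,1]]);u=d.copy()
    for _ in range(20): u=d/(1+k*(u@u))
    r=R.T@np.array([u[0],u[1],1]);o=-R.T@t
    return o+r*(z-o[2])/r[2]
def w2pix(X,C):
    K,k,R,t=C
    X=np.atleast_2d(X);c=X@R.T+t;u=c[:,:2]/c[:,2:];u=u*(1+k*(u**2).sum(1,keepdims=True))
    return u@K[:2,:2].T+K[:2,2]
E
python3 - <<'E'
from h import *
for cn in ['top','scene']:
    ctrl.grab_frame(cn);C=cam(cn)
    for n,z in [('B1_grip',30),('F2_grip',40),('seat1',40),('seat2',40),('seat3',40),('bar_mid',26),('fixture',0),('isolator_grip',59),('tray_in',5)]:
        for r in ctrl.spot_point(n,cn)[:8]:
            print(cn,n,np.round(r['confidence'],2),np.round(r['point']),np.round(pix2w(r['point'],z,C)))
E
python3 -c "
import cv2
a=cv2.imread('pics/top0.png')[110:290,190:500];cv2.imwrite('pics/t0z.png',cv2.resize(a,None,fx=2.5,fy=2.5,interpolation=2))"
```

```text
top B1_grip 0.73 [406. 172.] [ 611. -274.   30.]
top B1_grip 0.25 [380. 231.] [ 402. -181.   30.]
top F2_grip 0.73 [310. 160.] [645.  63.  40.]
top seat1 0.85 [281. 161.] [642. 166.  40.]
top seat1 0.73 [332. 162.] [638. -11.  40.]
top seat1 0.56 [305. 166.] [625.  82.  40.]
top seat2 0.85 [281. 161.] [642. 166.  40.]
top seat2 0.73 [332. 162.] [638. -11.  40.]
top seat2 0.56 [305. 166.] [625.  82.  40.]
top seat3 0.85 [281. 161.] [642. 166.  40.]
top seat3 0.73 [332. 162.] [638. -11.  40.]
top seat3 0.56 [305. 166.] [625.  82.  40.]
top bar_mid 0.94 [307. 149.] [690.  78.  26.]
top bar_mid 0.43 [329. 161.] [646.  -3.  26.]
top fixture 0.61 [303. 169.] [621.  92.   0.]
top fixture 0.58 [410. 174.] [ 608. -294.    0.]
top isolator_grip 0.71 [370. 144.] [ 701. -143.   59.]
top isolator_grip 0.7 [303. 219.] [437.  83.  59.]
top isolator_grip 0.62 [314. 121.] [780.  51.  59.]
top tray_in 0.74 [217. 217.] [443. 395.   5.]
top tray_in 0.2 [390. 140.] [ 729. -223.    5.]
scene B1_grip 0.84 [277. 160.] [ 591. -289.   30.]
scene B1_grip 0.73 [260. 249.] [802.  68.  30.]
scene B1_grip 0.38 [299. 208.] [634. -23.  30.]
scene F2_grip 0.87 [312. 226.] [639.  73.  40.]
scene seat1 0.9 [309. 228.] [652.  74.  40.]
scene seat1 0.78 [296. 207.] [642. -24.  40.]
scene seat1 0.72 [326. 249.] [645. 167.  40.]
scene seat2 0.9 [309. 228.] [652.  74.  40.]
scene seat2 0.78 [296. 207.] [642. -24.  40.]
scene seat2 0.72 [326. 249.] [645. 167.  40.]
scene seat3 0.9 [309. 228.] [652.  74.  40.]
scene seat3 0.78 [296. 207.] [642. -24.  40.]
scene seat3 0.72 [326. 249.] [645. 167.  40.]
scene bar_mid 0.72 [297. 235.] [689.  70.  26.]
scene fixture 0.85 [319. 236.] [624.  86.   0.]
scene isolator_grip 0.57 [379. 197.] [411.  85.  59.]
scene tray_in 0.59 [434. 286.] [450. 394.   5.]
scene tray_in 0.56 [275. 160.] [ 587. -323.    5.]
```

View pics/t0z.png

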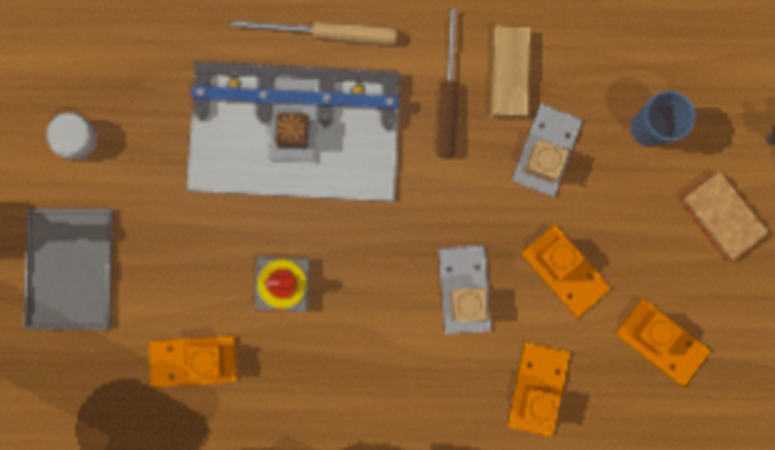

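```bash
cat > p.py <<'E'
# usage: p.py x y z yawdeg : print tool-frame increment to TCP target (mm,deg)
from h import *
import sys
def plan(x,y,z,yaw,s=None):
    s=s or ctrl.sense();R=Rn.from_rotvec(s['ee_rot']).as_matrix()
    d=R.T@(np.array([x,y,z])-s['ee_pos'])
    cy=np.degrees(np.arctan2(R[1,0],R[0,0]))
    t=-((yaw-cy+180)%360-180)
    return np.round(d/1000,4),np.round(np.radians(t),3),round(cy,1),s
if __name__=='__main__':
    d,t,cy,s=plan(*map(float,sys.argv[1:5]))
    print('at',np.round(s['ee_pos'],1),'yaw',cy,'t',round(s['time_s'],1),'j',np.round(s['joint_pos'],2),'w',round(s['gripper_width'],1),'F',np.round(s['contact_force'],1))
    print('INC',d.tolist(),t,'n rows',np.linalg.norm(d)/.0417,abs(np.degrees(t))/7.16)
E
python3 p.py 430 83 260 180
```

```text
at [164.6 498.5 231.3] yaw 161.7 t 1.1 j [ 1.12  0.05  0.1   1.62 -0.    1.44] w 85.2 F [-0.1  0.3 -0.6]
INC [-0.3823, -0.3114, -0.0287] -0.319 n rows 11.844360913042621 2.5527030257923546
```

Request:
play_rows --pt "-0.16 -0.13 -0.012 -0.125" --pt "-0.16 -0.13 -0.012 -0.25" --pt "-0.16 -0.13 -0.012 -0.319" --pt "-0.16 -0.13 -0.012 -0.319" --pt "-0.16 -0.13 -0.012 -0.319" --gripper 1

```text
time_s: 1.57
ee_pos: [273.7, 327.4, 243.2]
ee_rot: [-0.003, 3.141, 0.0]
contact_force: [1.8, 0.4, 1.0]
gripper_width: 85.3
```

```bash
python3 p.py 430 83 260 180
```

```text
at [273.7 327.4 243.2] yaw -179.9 t 1.6 j [ 0.72 -0.2  -0.11  1.66 -0.    0.72] w 85.3 F [1.8 0.4 1. ]
INC [-0.1559, -0.2446, -0.0168] 0.002 n rows 6.967498276925301 0.016004407685218526
```

Now the tool x = world −x and tool y = world +y, so I can write moves straight off.

Request:
play_rows --pt "-0.156 -0.245 -0.017 0.002" --pt "-0.156 -0.245 -0.017 0.002" --pt "-0.156 -0.245 -0.017 0.002" --pt "-0.156 -0.245 -0.017 0.002" --pt "-0.156 -0.245 -0.017 0.002"

```text
time_s: 1.98
ee_pos: [385.7, 151.6, 255.8]
ee_rot: [0.0, 3.14, 0.001]
contact_force: [0.7, 1.5, 0.1]
gripper_width: 85.5
```

Request:
play_rows --pt "-0.01 -0.05 0 0" --pt "-0.015 -0.08 0 0" --pt "-0.015 -0.08 0 0"

```text
time_s: 2.23
ee_pos: [402.1, 64.6, 255.6]
ee_rot: [0.018, 3.139, -0.006]
contact_force: [0.6, 1.1, -0.5]
gripper_width: 85.7
```

Run:
```python
from h import *
s=ctrl.sense();print(s['ee_pos'],s['ee_rot']);im=ctrl.grab_frame('wrist');cv2.imwrite('pics/w1.png',im[:,:,::-1])
C=cam('wrist',s)
for n,z in [('isolator_grip',59),('fixture',0),('bar_mid',26),('seat1',40),('F2_grip',40),('B1_grip',30),('tray_in',5)]:
    for r in ctrl.spot_point(n,'wrist')[:6]:
        print(n,round(r['confidence'],2),np.round(r['point']),np.round(pix2w(r['point'],z,C),1))
```

```text
[402.12782889  64.62227166 255.64349063] [ 0.01783262  3.13881162 -0.00555986]
isolator_grip 0.92 [340. 192.] [423.4  88.   59. ]
fixture 0.82 [335. 299.] [626.5  83.3   0. ]
seat1 0.82 [273. 322.] [636.2 -14.   40. ]
seat1 0.71 [391. 328.] [650.5 169.4  40. ]
F2_grip 0.86 [332. 326.] [646.   77.7  40. ]
F2_grip 0.75 [390. 328.] [650.9 168.3  40. ]
F2_grip 0.69 [144. 172.] [ 398.2 -168.4   40. ]
B1_grip 0.71 [105. 300.] [ 603.1 -276.7   30. ]
tray_in 0.79 [548. 195.] [446.2 398.7   5. ]
tray_in 0.42 [343. 195.] [442.8  95.    5. ]
tray_in 0.17 [336. 295.] [613.9  84.9   5. ]
```

View pics/w1.png

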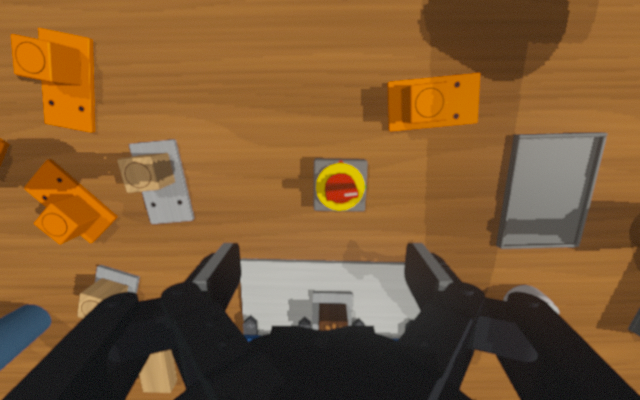

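Run:
```python
import cv2
a=cv2.imread('pics/w1.png')
cv2.imwrite('pics/w1a.png',cv2.resize(a[145:225,300:380],None,fx=7,fy=7,interpolation=2))
cv2.imwrite('pics/w1b.png',cv2.resize(a[240:345,220:440],None,fx=3.6,fy=3.6,interpolation=2))
```

```text
(no output)
```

View pics/w1a.png

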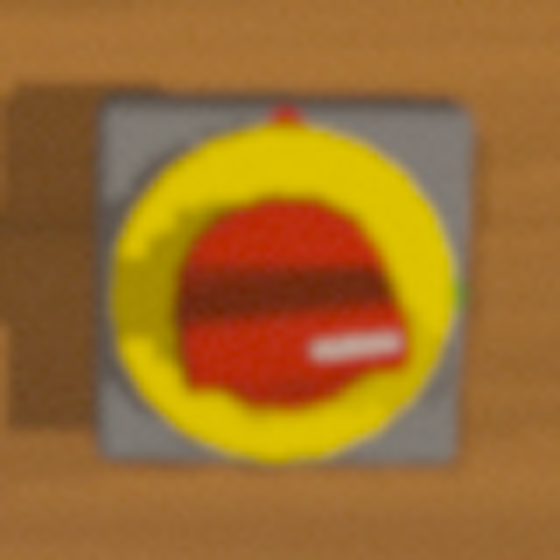

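View pics/w1b.png

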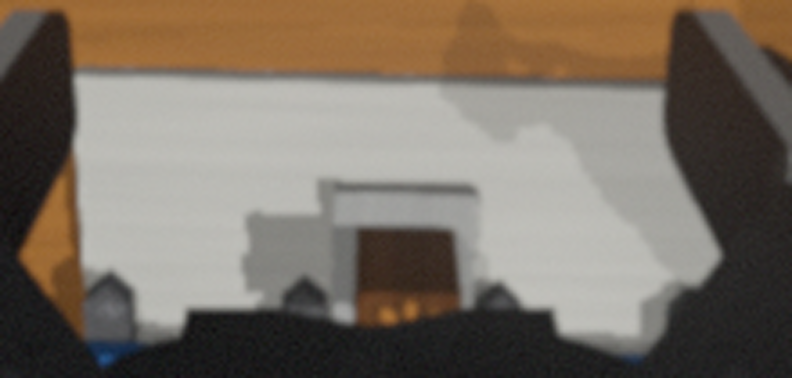

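Run:
```python
from h import *
C=cam('wrist')
f=lambda u,v,z,o=(300,145),k=7: pix2w((o[0]+u/k,o[1]+v/k),z,C).round(1)
b=[f(*p,22) for p in [(103,100),(472,108),(460,463),(100,460)]];print(b,np.mean(b,0))
for p in [(103,100),(472,108),(460,463),(100,460)]: print('z0',f(*p,0))
t=[f(*p,66) for p in [(180,318),(395,298),(405,365),(190,390)]];print(t,np.mean(t,0))
print('mark',f(313,352,66),f(400,342,66))
print('dots',f(285,112,22),f(460,293,22))
g=lambda u,v,z:f(u,v,z,(220,240),3.6)
print('fixfront',g(78,68,10),g(665,83,10))
print('plate tail',g(335,187,18),g(475,187,18),'block top?',g(360,228,62),g(455,231,62), 'block tail top', g(358,290,62),g(458,290,62))
```

```text
[array([385.8,  64.6,  22. ]), array([387.2, 136.2,  22. ]), array([460.2, 137.3,  22. ]), array([459.6,  63.6,  22. ])] [423.2   100.425  22.   ]
z0 [389.1  64.    0. ]
z0 [390.6 139.9   0. ]
z0 [467.8 141.    0. ]
z0 [467.3  62.9   0. ]
[array([417.8,  79.1,  66. ]), array([414.1, 117. ,  66. ]), array([426.4, 119.2,  66. ]), array([431.1,  80.9,  66. ])] [422.35  99.05  66.  ]
mark [424.  102.8  66. ] [422.1 118.2  66. ]
dots [388.1  99.9  22. ] [424.3 135.6  22. ]
fixfront [543.4 -50.5  10. ] [550.4 204.6  10. ]
plate tail [597.3  60.7  18. ] [597.3 122.4  18. ] block top? [585.1  72.   62. ] [586.4 109.6  62. ] block tail top [614.5  71.2  62. ] [614.5 111.6  62. ]
```

```bash
python3 p.py 423 84 200 180
cat > w.py <<'E'
from h import *
import sys
s=ctrl.sense();im=ctrl.grab_frame('wrist');cv2.imwrite(f'pics/{sys.argv[1]}.png',im[:,:,::-1])
np.savez('last.npz',p=s['ee_pos'],r=s['ee_rot']);print(s['ee_pos'].round(1),s['ee_rot'].round(3),np.abs(s['joint_vel']).max().round(3))
E
cat >> h.py <<'E'
def camlast():
    d=np.load('last.npz');return cam('wrist',{'ee_pos':d['p'],'ee_rot':d['r']})
E
python3 w.py w2; python3 -c "
import cv2
a=cv2.imread('pics/w2.png')
cv2.imwrite('pics/w2a.png',cv2.resize(a[145:225,300:380],None,fx=7,fy=7,interpolation=2))
cv2.imwrite('pics/w2b.png',cv2.resize(a[240:345,220:440],None,fx=3.6,fy=3.6,interpolation=2))"
```

```text
at [400.4  73.1 255.8] yaw -179.8 t 2.6 j [ 0.01 -0.25 -0.13  1.69  0.    0.01] w 85.2 F [-0.9  0.5  0. ]
INC [-0.0225, 0.0108, 0.0559] 0.003 n rows 1.4680686155353344 0.02400661152782779
[400.4  73.1 255.8] [-5.00e-03  3.14e+00  1.00e-03] 0.002
```

View pics/w2a.png

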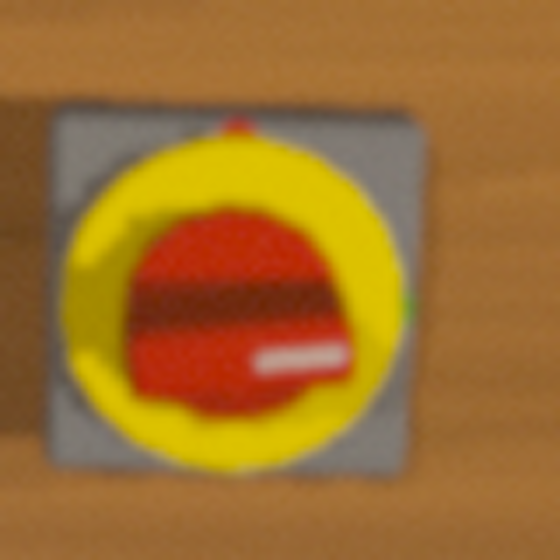

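View pics/w2b.png

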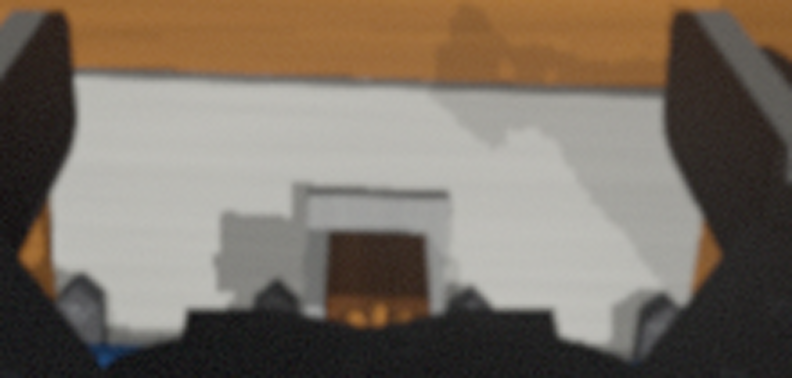

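Run:
```python
from h import *
C=camlast()
f=lambda u,v,z,o=(300,145),k=7: pix2w((o[0]+u/k,o[1]+v/k),z,C).round(1)
b=[f(*p,22) for p in [(53,112),(425,120),(408,473),(48,468)]];print(b,np.mean(b,0))
t=[f(*p,66) for p in [(132,330),(342,308),(353,378),(138,398)]];print(t,np.mean(t,0))
print('mark',f(255,364,66),f(348,354,66),'dots',f(238,125,22),f(408,308,22))
g=lambda u,v,z:f(u,v,z,(220,240),3.6)
print('fixfront',g(76,71,10),g(665,93,10))
print('plate tail',g(307,189,18),g(447,195,18),'block tail top', g(329,300,62),g(428,303,62))
```

```text
[array([388.2,  54.8,  22. ]), array([389.6, 127.2,  22. ]), array([462.3, 126.7,  22. ]), array([461.4,  52.9,  22. ])] [425.375  90.4    22.   ]
[array([420. ,  70.6,  66. ]), array([415.9, 107.7,  66. ]), array([428.8, 110. ,  66. ]), array([432.6,  71.7,  66. ])] [424.325  90.     66.   ]
mark [426.2  92.5  66. ] [424.4 109.   66. ] dots [390.6  90.8  22. ] [427.4 125.3  22. ]
fixfront [544.9 -51.5  10. ] [555.3 205.   10. ]
plate tail [598.4  48.3  18. ] [601.4 110.2  18. ] block tail top [619.4  59.4  62. ] [620.9  99.6  62. ]
```

Request:
play_rows --pt "-0.024 0.017 0.03 0.125" --pt "-0.024 0.017 0.06 0.25" --pt "-0.024 0.017 0.08 0.375" --pt "-0.024 0.017 0.1 0.5" --pt "-0.024 0.017 0.1 0.62" --gripper 0.2

```text
time_s: 3.1
ee_pos: [421.2, 91.0, 150.7]
ee_rot: [-0.957, -2.985, 0.003]
contact_force: [-1.4, -0.5, -0.2]
gripper_width: 51.1
```

```bash
python3 p.py 424.5 90 120 95
```

```text
at [421.2  91.  150.7] yaw 144.4 t 3.1 j [ 0.06 -0.19 -0.29  1.48  0.    0.68] w 51.1 F [-1.4 -0.5 -0.2]
INC [-0.0035, 0.0012, 0.0307] 0.863 n rows 0.7415386172302536 6.9059019161717945
```

Request:
play_rows --pt "-0.003 0.001 0.01 0.125" --pt "-0.003 0.001 0.02 0.25" --pt "-0.003 0.001 0.03 0.375" --pt "-0.003 0.001 0.03 0.5" --pt "-0.003 0.001 0.03 0.62"

```text
time_s: 3.52
ee_pos: [422.9, 91.1, 119.5]
ee_rot: [-1.827, -2.546, 0.008]
contact_force: [-0.4, 0.2, 0.3]
gripper_width: 51.5
```

Request:
play_rows --pt "0 0 0 0.12" --pt "0 0 0 0.22" --pt "0 0 0 0.24" --pt "0 0 0 0.24"

```text
time_s: 3.85
ee_pos: [422.7, 91.9, 119.5]
ee_rot: [-2.115, -2.313, 0.01]
contact_force: [0.3, -0.7, 1.0]
gripper_width: 51.2
```

```bash
python3 p.py 424.5 90 42 95;python3 w.py w3
```

```text
at [422.7  91.9 119.5] yaw 95.1 t 3.9 j [ 0.06 -0.18 -0.34  1.42  0.    1.54] w 51.2 F [ 0.3 -0.7  1. ]
INC [-0.0021, 0.0023, 0.0775] 0.002 n rows 1.8600133189173165 0.016004407685218526
[422.7  91.9 119.5] [-2.115 -2.313  0.01 ] 0.032
```

View pics/w3.png

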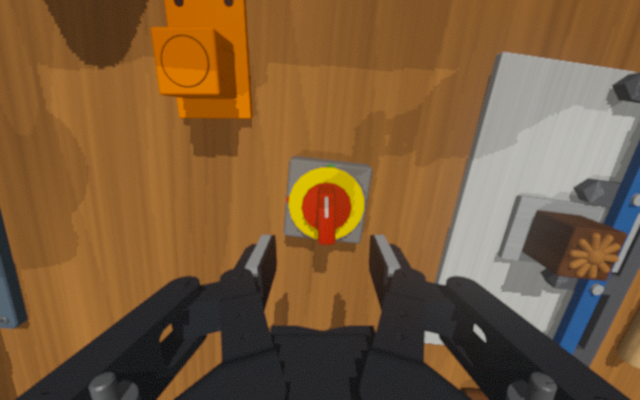

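Run:
```python
from h import *
C=camlast()
print(w2pix([[424.5,90,66],[424.5,111,66],[424.5,69,66],[425,90.2,22]],C).round(1))
a=cv2.imread('pics/w3.png');cv2.imwrite('pics/w3a.png',cv2.resize(a[150:250,275:380],None,fx=6,fy=6,interpolation=2))
```

```text
[[325.1 219.6]
 [327.7 192.7]
 [322.6 245. ]
 [325.6 202.2]]
```

View pics/w3a.png

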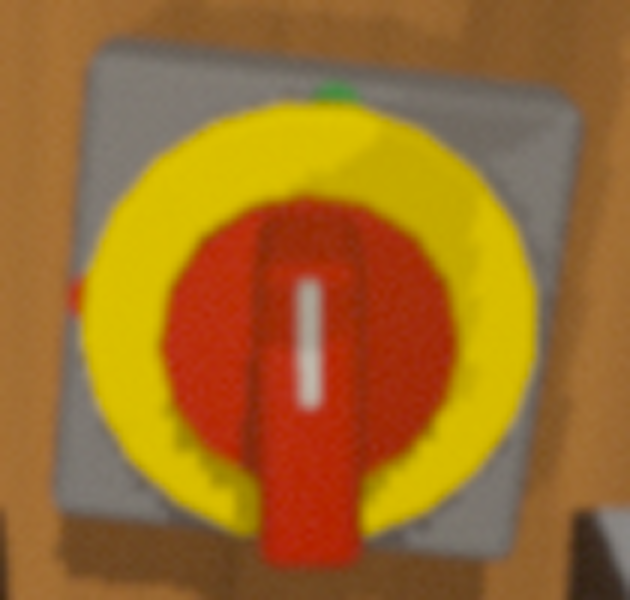

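Request:
play_rows --pt "-0.002 0.003 0.03 0" --pt "-0.002 0.003 0.06 0" --pt "-0.002 0.003 0.077 0" --pt "-0.002 0.003 0.078 0" --pt "-0.002 0.003 0.078 0"

```text
time_s: 4.32
ee_pos: [424.0, 90.1, 40.5]
ee_rot: [-2.112, -2.314, 0.013]
contact_force: [1.2, 0.4, 0.7]
gripper_width: 51.4
```

Request:
play_rows --pt "0 0 0 0" --pt "0 0 0 0" --pt "0 0 0 0" --pt "0 0 0 0" --pt "0 0 0 0" --gripper -1 --newtons 40

```text
time_s: 4.73
ee_pos: [425.3, 90.2, 42.4]
ee_rot: [-2.113, -2.315, 0.009]
contact_force: [-2.4, 0.5, 5.9]
gripper_width: 13.5
```

```bash
python3 p.py 425 90 42 95
```

```text
at [425.3  90.2  42.4] yaw 95.2 t 4.7 j [ 0.05 -0.13 -0.45  1.26  0.    1.53] w 13.5 F [-2.4  0.5  5.9]
INC [-0.0002, -0.0003, 0.0004] 0.004 n rows 0.012914064285694252 0.03200881537043705
```

Gripped. Turn counter-clockwise (negative).

Request:
play_rows --pt "0 0 0 -0.12" --pt "0 0 0 -0.24" --pt "0 0 0 -0.36" --pt "0 0 0 -0.48" --pt "0 0 0 -0.6"

```text
time_s: 5.15
ee_pos: [423.8, 89.6, 42.4]
ee_rot: [-1.325, -2.837, 0.01]
contact_force: [-5.7, -1.6, 3.2]
gripper_width: 13.4
```

Request:
play_rows --pt "0 0 0 -0.12" --pt "0 0 0 -0.24" --pt "0 0 0 -0.36" --pt "0 0 0 -0.48" --pt "0 0 0 -0.6"

```text
time_s: 5.57
ee_pos: [423.0, 88.3, 42.4]
ee_rot: [-0.419, -3.1, 0.01]
contact_force: [-3.4, -4.4, 2.5]
gripper_width: 13.1
```

```bash
python3 p.py 425 90 42 185;python3 -c "
from h import *
print(ctrl.sense()['torque'])"
```

```text
at [423.   88.3  42.4] yaw 164.6 t 5.6 j [ 0.05 -0.13 -0.46  1.26 -0.    0.32] w 13.1 F [-3.4 -4.4  2.5]
INC [-0.0015, 0.0022, 0.0004] -0.356 n rows 0.06457032142847127 2.8487845679688975
[-0.8010304   0.33436965 -0.05786247]
```

Request:
play_rows --pt "0 0.001 0 -0.08" --pt "0 0.001 0 -0.14" --pt "0 0.001 0 -0.2" --pt "0 0.001 0 -0.23" --pt "0 0.001 0 -0.23"

```text
time_s: 5.98
ee_pos: [422.9, 87.7, 42.5]
ee_rot: [-0.06, -3.127, 0.014]
contact_force: [-2.7, -5.4, 0.9]
gripper_width: 13.3
```

```bash
python3 p.py 425 90 42 185;python3 -c "
from h import *
print(ctrl.sense()['torque'])"
```

```text
at [422.9  87.7  42.5] yaw 177.8 t 6.0 j [ 0.05 -0.13 -0.45  1.26 -0.01  0.09] w 13.3 F [-2.7 -5.4  0.9]
INC [-0.002, 0.0024, 0.0004] -0.126 n rows 0.07553005154927396 1.008277684168767
[-0.96350879  0.10376369  0.03437039]
```

Request:
play_rows --pt "0 0.001 0 -0.04" --pt "0 0.001 0 -0.07" --pt "0 0.001 0 -0.07" --pt "0 0.001 0 -0.07"

```text
time_s: 6.32
ee_pos: [422.6, 87.6, 42.5]
ee_rot: [0.042, -3.126, 0.016]
contact_force: [-1.5, -4.2, 1.9]
gripper_width: 13.0
```

```bash
python3 p.py 425 90 42 185;python3 -c "
from h import *
print(ctrl.sense()['torque'])"
```

```text
at [422.6  87.6  42.5] yaw -178.5 t 6.3 j [ 0.06 -0.13 -0.45  1.27 -0.01  0.03] w 13.0 F [-1.5 -4.2  1.9]
INC [-0.0025, 0.0023, 0.0005] -0.061 n rows 0.08234189310978127 0.48813443439916504
[-0.89685433  0.41211325 -1.23165392]
```

Request:
play_rows --pt "0 0 0 0.02" --pt "0 0 0 0.04" --pt "0 0 0 0.04" --pt "0 0 0 0.04" --gripper 0.3

```text
time_s: 6.65
ee_pos: [423.0, 88.3, 42.7]
ee_rot: [-0.019, -3.127, 0.015]
contact_force: [0.2, -0.8, -0.2]
gripper_width: 55.4
```

Request:
play_rows --pt "0 0 -0.03 0" --pt "0 0 -0.07 0" --pt "0 0 -0.1 0" --pt "0 0 -0.11 0" --pt "0 0 -0.11 0"

```text
time_s: 7.07
ee_pos: [427.5, 89.8, 156.7]
ee_rot: [-0.018, -3.135, 0.013]
contact_force: [1.4, -1.1, 0.8]
gripper_width: 55.5
```

```bash
python3 w.py w4; python3 p.py 639 79 80 182
```

```text
[427.5  89.8 156.7] [-0.018 -3.135  0.013] 0.088
at [426.   89.7 154.1] yaw 179.3 t 7.1 j [ 0.06 -0.18 -0.27  1.49 -0.01  0.07] w 55.6 F [ 0.2  0.1 -0.8]
INC [-0.2138, -0.0076, 0.072] -0.046 n rows 5.413092086921431 0.3681013767600261
```

View pics/w4.png

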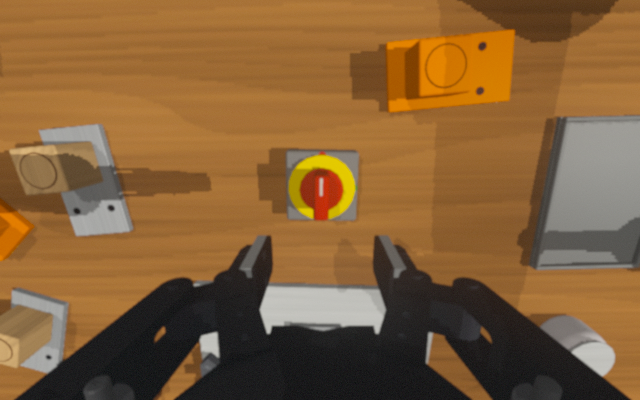

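```bash
python3 p.py 638 77.6 110 177.6
python3 - <<'E'
from h import *
cv2.imwrite('pics/top1.png',ctrl.grab_frame('top')[:,:,::-1])
E
```

```text
at [426.   89.7 154.1] yaw 179.3 t 7.1 j [ 0.06 -0.18 -0.27  1.49 -0.01  0.07] w 55.6 F [ 0.2  0.1 -0.8]
INC [-0.2125, -0.0093, 0.042] 0.03 n rows 5.199289639817529 0.24006611527827787
```

View pics/top1.png

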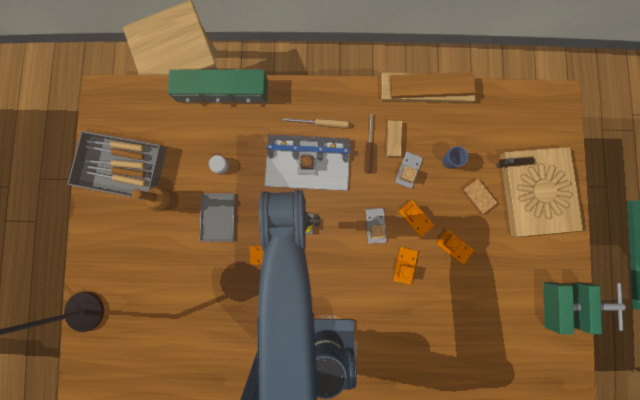

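Only two raw blanks, with the previously hidden region now empty. Next I go over the carving.

Request:
play_rows --pt "-0.04 0 0 0.03" --pt "-0.08 -0.003 0.01 0.03" --pt "-0.12 -0.006 0.02 0.03" --pt "-0.155 -0.009 0.03 0.03" --pt "-0.18 -0.009 0.035 0.03" --gripper 0.75

```text
time_s: 7.58
ee_pos: [604.1, 77.4, 109.2]
ee_rot: [-0.066, -3.121, 0.015]
contact_force: [-0.0, 0.1, -0.2]
gripper_width: 74.8
```

Request:
play_rows --pt "-0.018 0 0.005 0" --pt "-0.03 0 0.005 0" --pt "-0.03 0 0.005 0" --pt "-0.03 0 0.005 0"

```text
time_s: 7.92
ee_pos: [632.2, 76.0, 100.3]
ee_rot: [-0.066, -3.115, 0.015]
contact_force: [-0.6, -0.4, 0.2]
gripper_width: 74.8
```

```bash
python3 p.py 638 77.6 22 177.6; python3 w.py w5
```

```text
at [632.2  76.  100.3] yaw 177.6 t 7.9 j [ 0.02  0.38  0.22  1.44 -0.01  0.06] w 74.8 F [-0.6 -0.4  0.2]
INC [-0.0077, 0.0026, 0.0781] -0.0 n rows 1.8830147899590872 0.0
[632.2  76.  100.3] [-0.066 -3.115  0.015] 0.046
```

View pics/w5.png

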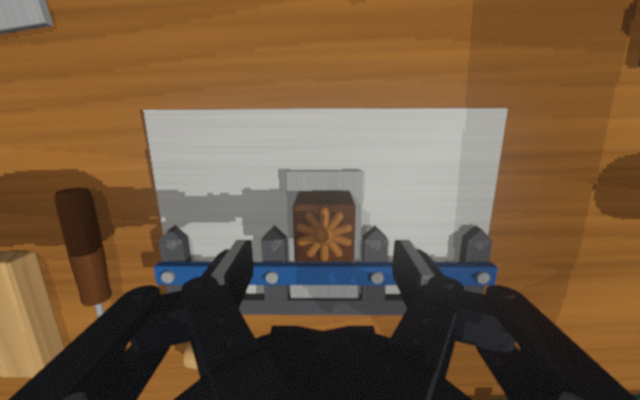

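Run:
```python
from h import *
s=ctrl.sense();print(Rn.from_rotvec(s['ee_rot']).as_matrix().round(4),s['ee_pos'])
C=camlast()
f=lambda p,z:pix2w(p,z,C).round(1)
print('front',f((143,109),10),f((507,108),10))
print('flower',f((324,236),62),'block top corners',[f(p,62) for p in [(294,205),(355,204),(356,263),(293,264)]])
print('tail',f((287,170),18),f((362,169),18))
print('bar edges',f((155,267),31),f((497,263),31),'bolts',f((167,278),31),f((483,277),31),f((272,278),31),f((377,278),31))
```

```text
[[-0.9988  0.0419 -0.0247]
 [ 0.0422  0.9991 -0.0093]
 [ 0.0243 -0.0104 -0.9997]] [632.22248025  76.13988769 101.416138  ]
front [546.6 -65.9  10. ] [558.5 228.4  10. ]
flower [641.4  77.9  62. ] block top corners [array([617.8,  58.3,  62. ]), array([618.7, 100.1,  62. ]), array([663.2, 100.2,  62. ]), array([662.3,  54.5,  62. ])]
tail [600.3  49.   18. ] [602.  110.6  18. ]
bar edges [677.4 -69.2  31. ] [684.6 222.5  31. ] bolts [688.3 -60.8  31. ] [697.5 212.1  31. ] [691.5  30.8  31. ] [694.9 121.2  31. ]
```

```bash
python3 p.py 640 78 22 177.9
```

```text
at [632.2  76.1 101.4] yaw 177.6 t 8.0 j [ 0.02  0.38  0.22  1.44 -0.01  0.06] w 74.6 F [-0.1 -1.2  0.8]
INC [-0.0096, 0.003, 0.0792] -0.006 n rows 1.9145343421630148 0.04801322305565558
```

Request:
play_rows --pt "-0.009 0.003 0.025 -0.006" --pt "-0.01 0.003 0.05 -0.006" --pt "-0.01 0.003 0.07 -0.006" --pt "-0.01 0.003 0.079 -0.006" --pt "-0.01 0.003 0.079 -0.006"

```text
time_s: 8.38
ee_pos: [636.7, 78.1, 18.9]
ee_rot: [-0.056, -3.11, 0.016]
contact_force: [0.6, 0.1, -0.5]
gripper_width: 74.5
```

```bash
python3 p.py 640 78 22 177.9
```

```text
at [636.7  78.1  18.9] yaw 177.9 t 8.4 j [ 0.02  0.44  0.13  1.3  -0.01  0.06] w 74.5 F [ 0.6  0.1 -0.5]
INC [-0.0032, -0.0, -0.0032] 0.001 n rows 0.10852478176484183 0.008002203842609263
```

Request:
play_rows --pt "-0.003 0 -0.003 0" --pt "-0.003 0 -0.003 0" --pt "-0.003 0 -0.003 0" --pt "-0.003 0 -0.003 0" --pt "-0.003 0 -0.003 0" --gripper -1 --newtons 60

```text
time_s: 8.8
ee_pos: [641.3, 77.7, 24.5]
ee_rot: [-0.056, -3.113, 0.016]
contact_force: [-1.9, -1.9, 6.0]
gripper_width: 43.6
```

```bash
python3 p.py 560 81 22 177.9
```

```text
at [641.3  77.7  24.5] yaw 177.9 t 8.8 j [ 0.02  0.44  0.15  1.31 -0.01  0.06] w 43.6 F [-1.9 -1.9  6. ]
INC [0.0813, 0.0004, 0.0047] 0.001 n rows 1.9529190384333768 0.008002203842609263
```

Request:
play_rows --pt "0.02 0 0 0" --pt "0.04 0 0.001 0" --pt "0.06 0 0.001 0" --pt "0.08 0 0.001 0" --pt "0.088 0 0.001 0"

```text
time_s: 9.22
ee_pos: [550.2, 81.3, 25.0]
ee_rot: [-0.055, -3.11, 0.015]
contact_force: [-1.0, 0.8, -3.5]
gripper_width: 43.3
```

```bash
python3 p.py 545 81 100 177.9;  python3 w.py w6
```

```text
at [550.2  81.3  25. ] yaw 178.0 t 9.2 j [ 0.03  0.22 -0.13  1.26 -0.01  0.07] w 43.3 F [-1.   0.8 -3.5]
INC [0.0075, -0.0013, -0.0748] 0.001 n rows 1.803028823594836 0.008002203842609263
[550.2  81.3  25. ] [-0.055 -3.11   0.015] 0.233
```

View pics/w6.png

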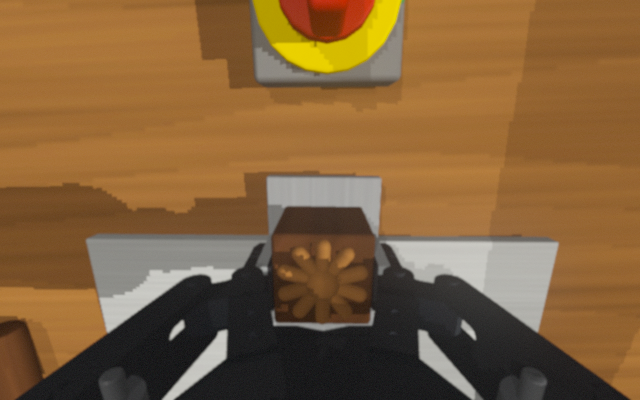

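Request:
play_rows --pt "0.0 0 -0.015 0" --pt "0 0 -0.035 0" --pt "0 0 -0.055 0" --pt "0 0.0 -0.065 0" --pt "0 0.0 -0.07 0"

```text
time_s: 9.68
ee_pos: [554.4, 82.1, 97.4]
ee_rot: [-0.055, -3.114, 0.015]
contact_force: [-0.2, -0.7, -2.5]
gripper_width: 43.2
```

Request:
play_rows --pt "0 0.03 0 0" --pt "0 0.06 0 0" --pt "0.01 0.09 0 0" --pt "0.02 0.12 0 0" --pt "0.03 0.15 0 0"

```text
time_s: 10.1
ee_pos: [529.3, 234.2, 95.3]
ee_rot: [-0.056, -3.113, 0.015]
contact_force: [0.1, 0.2, -3.5]
gripper_width: 43.4
```

```bash
python3 p.py 424 395 80 180;  python3 w.py w7
```

```text
at [529.3 234.2  95.3] yaw 177.9 t 10.1 j [ 0.3   0.23  0.03  1.4  -0.    0.34] w 43.4 F [ 0.1  0.2 -3.5]
INC [0.1105, 0.157, 0.0168] -0.036 n rows 4.621613319454854 0.2880793383339334
[529.3 234.2  95.3] [-0.056 -3.113  0.015] 0.656
```

View pics/w7.png

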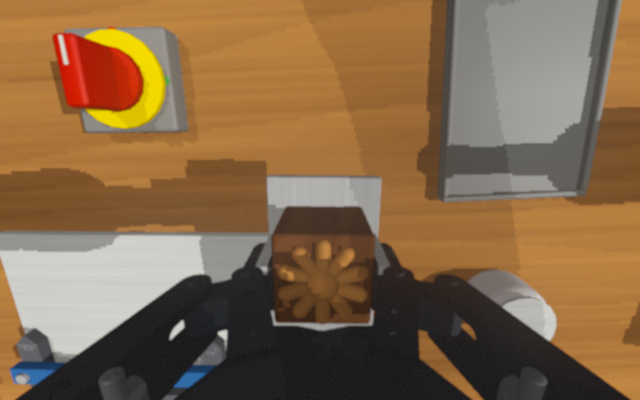

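Request:
play_rows --pt "0.03 0.035 0 -0.03" --pt "0.06 0.07 0 -0.03" --pt "0.09 0.105 0 -0.03" --pt "0.105 0.135 0 -0.03" --pt "0.11 0.15 0 -0.03"

```text
time_s: 10.57
ee_pos: [418.3, 396.2, 97.1]
ee_rot: [0.004, -3.108, 0.003]
contact_force: [-0.0, -0.3, -2.9]
gripper_width: 43.4
```

Request:
play_rows --pt "0 0 0 0" --pt "0 0 0 0" --pt "0 0 0 0"

```text
time_s: 10.82
ee_pos: [418.2, 395.8, 96.0]
ee_rot: [0.005, -3.107, 0.006]
contact_force: [0.4, -0.8, -3.5]
gripper_width: 43.5
```

```bash
python3 p.py 424 395 80 180;  python3 w.py w8
```

```text
at [418.2 395.8  96. ] yaw -179.8 t 10.8 j [0.63 0.22 0.02 1.4  0.02 0.63] w 43.5 F [ 0.4 -0.8 -3.5]
INC [-0.0064, -0.0007, 0.0158] 0.003 n rows 0.40914532019224187 0.02400661152782779
[418.2 395.8  96. ] [ 0.005 -3.107  0.006] 0.03
```

View pics/w8.png

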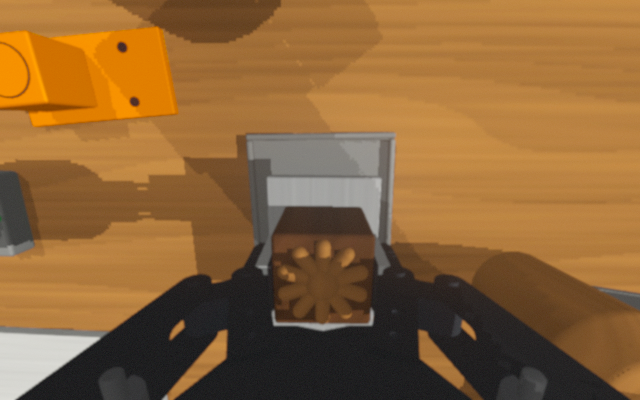

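Run:
```python
from h import *
C=camlast(); f=lambda p,z:pix2w(p,z,C).round(1)
print(f((246,134),12),f((395,133),12), 'inner',f((254,139),12),f((387,139),12),'sides',f((256,241),12),f((384,241),12))
T=cam('top');print('mallet',pix2w((157,200),0,T),pix2w((135,193),250,T))
for p in [(203,194),(235,194),(234,242),(201,241)]: print(pix2w(p,12,T).round(1))
```

```text
[358.  335.4  12. ] [356.9 455.2  12. ] inner [361.9 341.6  12. ] [361.6 449.1  12. ] sides [450.6 338.2  12. ] [450.1 451.7  12. ]
mallet [500.16334718 620.03190566   0.        ] [498.37782971 575.55088291 250.        ]
[523.2 447.8  12. ]
[524.8 332.2  12. ]
[354.5 329.1  12. ]
[355.9 447.   12. ]
```

Request:
play_rows --pt "-0.003 0 0.02 0" --pt "-0.005 0 0.04 0" --pt "-0.006 0 0.055 0" --pt "-0.006 0 0.066 0" --pt "-0.006 0 0.07 0"

```text
time_s: 11.28
ee_pos: [421.6, 392.7, 23.4]
ee_rot: [-0.001, -3.104, 0.01]
contact_force: [0.2, 0.5, -4.0]
gripper_width: 43.3
```

Request:
play_rows --pt "0 0 0.002 0" --pt "0 0 0.002 0" --pt "0 0 0.002 0"

```text
time_s: 11.53
ee_pos: [422.2, 392.7, 22.1]
ee_rot: [-0.002, -3.105, 0.009]
contact_force: [0.4, 0.5, -3.2]
gripper_width: 43.2
```

Request:
play_rows --pt "0 0 0.002 0" --pt "0 0 0.003 0" --pt "0 0 0.003 0"

```text
time_s: 11.78
ee_pos: [422.7, 393.1, 19.9]
ee_rot: [-0.002, -3.106, 0.007]
contact_force: [0.3, 0.5, -2.0]
gripper_width: 43.5
```

```bash
python3 w.py w9
```

```text
[422.7 393.1  19.9] [-2.000e-03 -3.106e+00  7.000e-03] 0.003
```

View pics/w9.png

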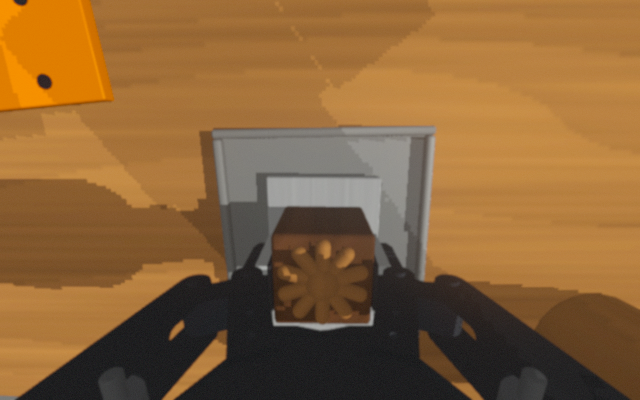

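Request:
play_rows --pt "0 0 0.002 0" --pt "0 0 0.002 0"

```text
time_s: 12.0
ee_pos: [422.8, 393.3, 19.7]
ee_rot: [-0.002, -3.107, 0.007]
contact_force: [-3.1, -1.6, 2.9]
gripper_width: 43.4
```

Request:
play_rows --pt "0 0 0 0" --pt "0 0 0 0" --pt "0 0 0 0" --pt "0 0 -0.001 0" --gripper 0.45

```text
time_s: 12.33
ee_pos: [423.0, 393.4, 20.6]
ee_rot: [-0.002, -3.108, 0.007]
contact_force: [0.1, -1.0, -0.1]
gripper_width: 61.8
```

Request:
play_rows --pt "0 0 -0.03 0" --pt "0 0 -0.065 0" --pt "0 0 -0.1 0" --pt "0 0 -0.13 0" --pt "0 0 -0.14 0"

```text
time_s: 12.75
ee_pos: [430.3, 395.8, 166.8]
ee_rot: [-0.002, -3.115, -0.002]
contact_force: [0.5, 0.4, 1.3]
gripper_width: 61.8
```

```bash
python3 w.py w10; python3 p.py 425 -80 230 180;python3 - <<'E'
from h import *
s=ctrl.sense();print(Rn.from_rotvec(s['ee_rot']).as_matrix().round(4))
E
```

```text
[430.3 395.8 166.8] [-2.000e-03 -3.115e+00 -2.000e-03] 0.19
at [430.5 396.  167. ] yaw 179.9 t 12.8 j [0.62 0.22 0.16 1.53 0.02 0.62] w 61.9 F [0.9 1.2 0.9]
INC [0.0066, -0.4759, -0.0637] -0.001 n rows 11.515338330552076 0.008002203842609263
[[-0.9997  0.0012 -0.0254]
 [ 0.0012  1.      0.0018]
 [ 0.0254  0.0018 -0.9997]]
```

View pics/w10.png

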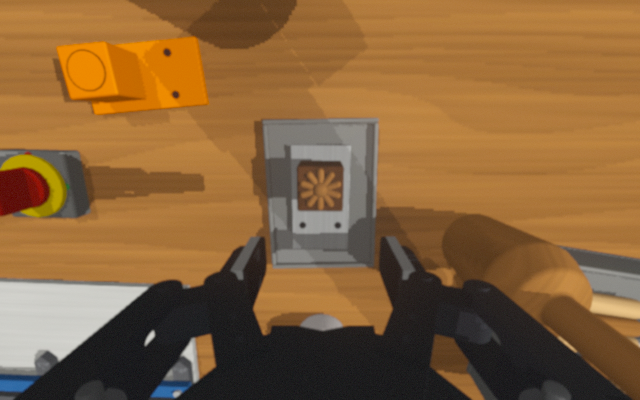

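The finished carving lies flat inside the tray at (320,190). Moving to the blanks.

Request:
play_rows --pt "0 -0.04 -0.02 0" --pt "0 -0.08 -0.04 0" --pt "0 -0.12 -0.06 0" --pt "0 -0.16 -0.065 0" --pt "0 -0.2 -0.065 0"

```text
time_s: 13.22
ee_pos: [432.3, 201.9, 232.0]
ee_rot: [0.0, -3.118, -0.004]
contact_force: [0.4, 0.4, 0.4]
gripper_width: 62.2
```

Request:
play_rows --pt "0 -0.04 0 0" --pt "0 -0.08 0 0" --pt "0 -0.12 0 0" --pt "0 -0.16 0 0" --pt "0 -0.2 0 0"

```text
time_s: 13.63
ee_pos: [431.4, 0.2, 229.8]
ee_rot: [0.001, -3.116, -0.004]
contact_force: [2.1, -0.3, 0.7]
gripper_width: 61.9
```

Request:
play_rows --pt "0 -0.04 0 0" --pt "0 -0.08 0 0" --pt "0 -0.12 0 0" --pt "0 -0.13 0 0" --pt "0 -0.13 0 0"

```text
time_s: 14.05
ee_pos: [430.6, -132.2, 227.3]
ee_rot: [-0.008, -3.113, -0.006]
contact_force: [0.2, -0.3, 0.3]
gripper_width: 61.9
```

```bash
python3 w.py w11; python3 p.py 402 -181 150 180
```

```text
[ 430.6 -132.2  227.3] [-0.008 -3.113 -0.006] 0.07
at [ 430.7 -130.3  227.6] yaw 179.9 t 14.1 j [-0.44 -0.12 -0.07  1.65 -0.01 -0.44] w 62.1 F [ 0.1 -0.2  0.5]
INC [0.0263, -0.0511, 0.0782] -0.003 n rows 2.327268632278276 0.02400661152782779
```

View pics/w11.png

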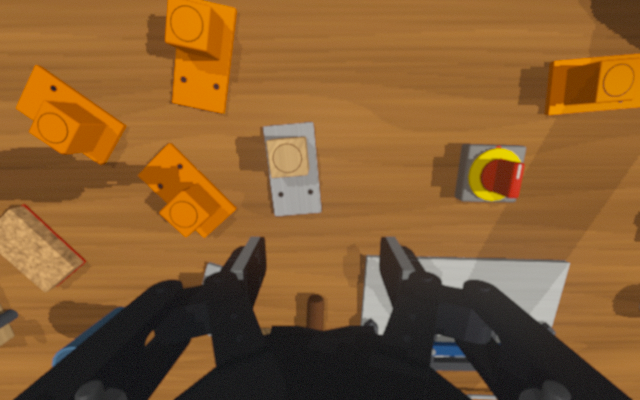

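Run:
```python
from h import *
C=camlast(); f=lambda p,z:pix2w(p,z,C).round(1)
a=np.array([f(p,8) for p in [(262,127),(313,123),(321,211),(275,216)]]);print(a)
tm=(a[0]+a[1])/2;nm=(a[2]+a[3])/2;d=nm-tm;print('yaw',np.degrees(np.arctan2(d[1],d[0])),np.linalg.norm(d),'block',tm+d/np.linalg.norm(d)*38, 'circle',f((287,158),52))
print('edge yaw',np.degrees(np.arctan2(*(a[1]-a[0])[[1,0]]))-90,np.degrees(np.arctan2(*(a[2]-a[3])[[1,0]]))-90)
```

```text
[[ 365.9 -206.     8. ]
 [ 361.3 -141.2    8. ]
 [ 478.  -131.8    8. ]
 [ 484.8 -195.2    8. ]]
yaw 4.900471978009516 118.23218681898761 block [ 401.46109452 -170.35384504    8.        ] circle [ 400.3 -170.3   52. ]
edge yaw 4.060481541616639 6.121885363932577
```

Request:
play_rows --pt "0.015 -0.02 0.03 -0.05" --pt "0.028 -0.04 0.06 -0.09" --pt "0.028 -0.04 0.09 -0.09" --pt "0.028 -0.04 0.11 -0.09" --pt "0.028 -0.04 0.12 -0.09" --gripper 0.75

```text
time_s: 14.52
ee_pos: [396.9, -166.7, 104.2]
ee_rot: [0.138, -3.105, -0.017]
contact_force: [-0.2, 0.3, 0.9]
gripper_width: 74.8
```

```bash
python3 w.py w12; python3 p.py 401 -170.3 14 185;python3 - <<'E'
from h import *
print(w2pix([401,-170.3,52],camlast()))
E
```

```text
[ 396.9 -166.7  104.2] [ 0.138 -3.105 -0.017] 0.218
at [ 396.7 -166.6  103.7] yaw -174.9 t 14.6 j [-0.55 -0.15 -0.35  1.41 -0.01 -0.64] w 74.5 F [-0.9  0.4 -1.7]
INC [-0.007, -0.0052, 0.0894] 0.002 n rows 2.154059301889473 0.016004407685218526
[[314.23378807 222.38597759]]
```

View pics/w12.png

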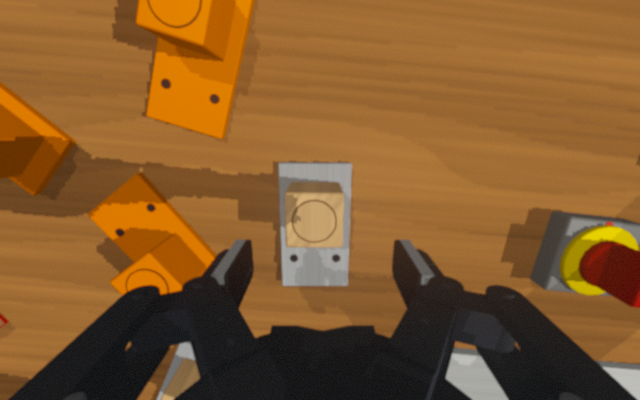

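Request:
play_rows --pt "-0.003 -0.003 0.03 0" --pt "-0.006 -0.005 0.055 0" --pt "-0.006 -0.005 0.078 0" --pt "-0.006 -0.005 0.088 0" --pt "-0.006 -0.005 0.088 0"

```text
time_s: 14.98
ee_pos: [398.7, -168.2, 13.7]
ee_rot: [0.142, -3.1, -0.021]
contact_force: [0.3, 0.4, 0.2]
gripper_width: 74.8
```

```bash
python3 p.py 401 -170.3 14 185
```

```text
at [ 398.7 -168.2   13.7] yaw -174.8 t 15.0 j [-0.55 -0.08 -0.46  1.22 -0.01 -0.64] w 74.8 F [0.3 0.4 0.2]
INC [-0.0021, -0.0023, -0.0004] 0.004 n rows 0.07530128761682292 0.03200881537043705
```

Request:
play_rows --pt "-0.002 -0.002 0 0" --pt "-0.002 -0.002 0 0" --pt "-0.002 -0.002 0 0" --pt "-0.002 -0.002 0 0" --pt "-0.002 -0.002 0 0" --gripper -1 --newtons 60

```text
time_s: 15.4
ee_pos: [403.0, -171.3, 16.0]
ee_rot: [0.142, -3.105, -0.017]
contact_force: [0.7, 0.2, 6.1]
gripper_width: 43.5
```

Request:
play_rows --pt "0 0 -0.02 0" --pt "0 0 -0.05 0" --pt "0 0 -0.08 0" --pt "0 0 -0.1 0" --pt "0 0 -0.11 0"

```text
time_s: 15.82
ee_pos: [407.9, -172.9, 128.8]
ee_rot: [0.142, -3.108, -0.014]
contact_force: [0.7, -0.4, -3.9]
gripper_width: 43.5
```

```bash
python3 w.py w13; python3 p.py 550 81 100 177.9;python3 - <<'E'
from h import *
s=ctrl.sense();print(Rn.from_rotvec(s['ee_rot']).as_matrix().round(4))
E
```

```text
[ 407.9 -172.9  128.8] [ 0.142 -3.108 -0.014] 0.208
at [ 408.4 -173.3  129.5] yaw -174.8 t 15.9 j [-0.55 -0.13 -0.28  1.45 -0.01 -0.64] w 43.6 F [ 0.  -0.3 -2.5]
INC [-0.165, 0.24, 0.0271] 0.128 n rows 7.014518025408272 1.0242820918539857
[[-0.9954 -0.0909 -0.0293]
 [-0.0911  0.9958  0.0067]
 [ 0.0286  0.0093 -0.9995]]
```

View pics/w13.png

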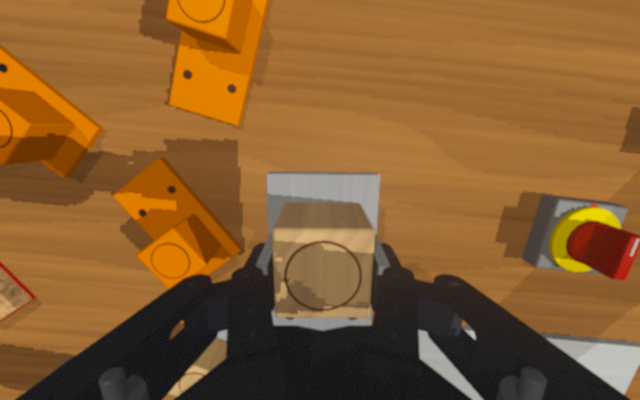

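Request:
play_rows --pt "-0.02 0.03 0.005 0.06" --pt "-0.045 0.06 0.01 0.1" --pt "-0.07 0.095 0.015 0.128" --pt "-0.095 0.13 0.02 0.128" --pt "-0.12 0.165 0.025 0.128"

```text
time_s: 16.28
ee_pos: [508.6, -0.2, 100.6]
ee_rot: [-0.058, -3.108, -0.01]
contact_force: [0.9, -1.1, -3.4]
gripper_width: 43.8
```

```bash
python3 p.py 558 81 60 177.9
```

```text
at [ 5.086e+02 -2.000e-01  1.006e+02] yaw 177.8 t 16.3 j [-0.13  0.05 -0.15  1.4   0.   -0.1 ] w 43.8 F [ 0.9 -1.1 -3.4]
INC [-0.0476, 0.0828, 0.0395] -0.001 n rows 2.47849006609333 0.008002203842609263
```

Request:
play_rows --pt "-0.02 0.03 0.01 0" --pt "-0.035 0.058 0.02 0" --pt "-0.043 0.074 0.034 0" --pt "-0.044 0.074 0.036 0" --pt "-0.044 0.074 0.036 0"

```text
time_s: 16.7
ee_pos: [551.2, 73.2, 59.3]
ee_rot: [-0.055, -3.1, -0.009]
contact_force: [-0.5, -0.3, -4.5]
gripper_width: 43.0
```

Request:
play_rows --pt "0 0 0 0" --pt "0 0 0 0"

```text
time_s: 16.87
ee_pos: [549.6, 72.4, 58.0]
ee_rot: [-0.057, -3.096, -0.009]
contact_force: [-0.4, 0.3, -4.0]
gripper_width: 43.8
```

```bash
python3 w.py w14; python3 p.py 558 81 30 177.9;python3 - <<'E'
from h import *
s=ctrl.sense();print(Rn.from_rotvec(s['ee_rot']).as_matrix().round(4))
E
```

```text
[549.6  72.4  58. ] [-0.057 -3.096 -0.009] 0.016
at [550.2  72.2  58.7] yaw 177.9 t 16.9 j [ 0.01  0.2  -0.08  1.33  0.01  0.04] w 43.7 F [ 0.2 -0.2 -4.3]
INC [-0.0087, 0.0089, 0.0284] -0.0 n rows 0.7435831766714414 0.0
[[-0.9984  0.037  -0.0433]
 [ 0.0368  0.9993  0.0065]
 [ 0.0435  0.0049 -0.999 ]]
```

View pics/w14.png

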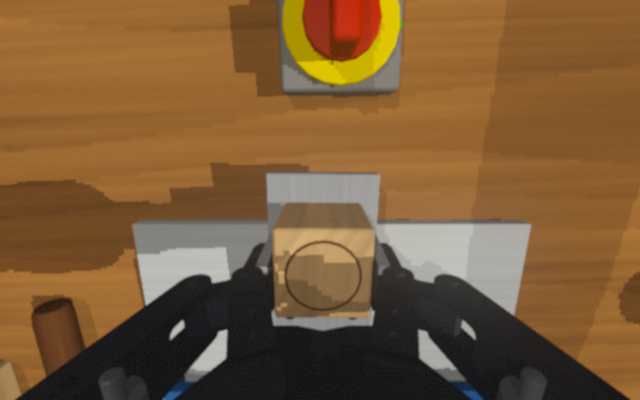

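Run:
```python
from h import *
C=camlast(); f=lambda p,z:pix2w(p,z,C).round(1)
a,b=f((133,223),10),f((531,223),10);print(a,b,(a+b)/2,np.degrees(np.arctan2(*(b-a)[[1,0]]))-90)
```

```text
[546.3 -64.8  10. ] [557.8 228.5  10. ] [552.05  81.85  10.  ] -2.245360117245667
```

Request:
play_rows --pt "-0.005 0.005 0.01 0" --pt "-0.008 0.009 0.02 0" --pt "-0.009 0.009 0.026 0" --pt "-0.009 0.009 0.028 0" --pt "-0.009 0.009 0.028 0"

```text
time_s: 17.33
ee_pos: [557.0, 81.0, 28.7]
ee_rot: [-0.057, -3.094, -0.008]
contact_force: [-0.7, -0.3, -4.3]
gripper_width: 43.1
```

```bash
python3 p.py 558 81.3 26 177.8
```

```text
at [557.   81.   28.7] yaw 177.9 t 17.3 j [ 0.02  0.25 -0.09  1.28  0.01  0.06] w 43.1 F [-0.7 -0.3 -4.3]
INC [-0.0011, 0.0004, 0.0027] 0.002 n rows 0.0705704506933437 0.016004407685218526
```

Request:
play_rows --pt "-0.001 0 0.002 0" --pt "-0.001 0 0.003 0" --pt "-0.001 0 0.003 0"

```text
time_s: 17.58
ee_pos: [558.2, 80.9, 26.8]
ee_rot: [-0.057, -3.096, -0.008]
contact_force: [-1.6, 0.2, -0.2]
gripper_width: 43.3
```

Request:
play_rows --pt "0 0 0 0" --pt "0 0 0 0" --pt "0 0 0 0" --pt "0 0 0 0" --gripper 0.25

```text
time_s: 17.92
ee_pos: [559.0, 80.9, 27.5]
ee_rot: [-0.057, -3.097, -0.008]
contact_force: [0.4, -0.2, -0.8]
gripper_width: 53.7
```

```bash
python3 w.py w15;python3 p.py 558 81.3 24 177.8
```

```text
[559.   80.9  27.5] [-0.057 -3.097 -0.008] 0.006
at [558.8  80.9  27.3] yaw 177.9 t 18.0 j [ 0.02  0.25 -0.09  1.28  0.01  0.06] w 53.4 F [ 0.4  0.5 -0.4]
INC [0.0006, 0.0004, 0.0033] 0.002 n rows 0.08100405637436228 0.016004407685218526
```

View pics/w15.png

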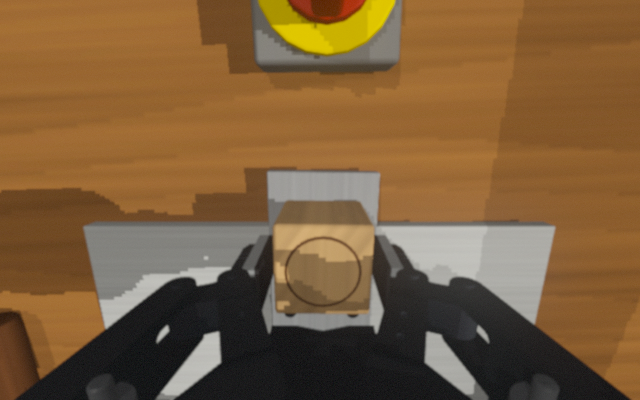

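Request:
play_rows --pt "0 0 0.002 0" --pt "0 0 0.003 0" --pt "0 0 0.003 0" --pt "0 0 0.003 0" --gripper -1 --newtons 60

```text
time_s: 18.3
ee_pos: [559.6, 80.8, 26.2]
ee_rot: [-0.058, -3.099, -0.008]
contact_force: [-1.0, -0.4, 7.3]
gripper_width: 43.3
```

```bash
python3 p.py 636 78.4 26 177.8
```

```text
at [559.6  80.8  26.2] yaw 177.9 t 18.3 j [ 0.02  0.25 -0.09  1.28  0.01  0.06] w 43.3 F [-1.  -0.4  7.3]
INC [-0.0764, 0.0004, -0.003] 0.001 n rows 1.8335713223814218 0.008002203842609263
```

Request:
play_rows --pt "-0.015 0 -0.0005 0" --pt "-0.03 0 -0.001 0" --pt "-0.045 0 -0.002 0" --pt "-0.055 0 -0.0022 0" --pt "-0.06 0 -0.0024 0"

```text
time_s: 18.72
ee_pos: [619.0, 78.5, 26.2]
ee_rot: [-0.058, -3.096, -0.008]
contact_force: [-6.7, -0.2, 5.7]
gripper_width: 43.3
```

```bash
python3 w.py w16;python3 p.py 641 78.2 26 177.8
```

```text
[619.   78.5  26.2] [-0.058 -3.096 -0.008] 0.173
at [619.7  78.5  26.2] yaw 177.9 t 18.8 j [0.02 0.4  0.1  1.31 0.01 0.05] w 43.3 F [-2.  -0.3  1.6]
INC [-0.0212, 0.0005, -0.0007] 0.001 n rows 0.5088116463334367 0.008002203842609263
```

View pics/w16.png

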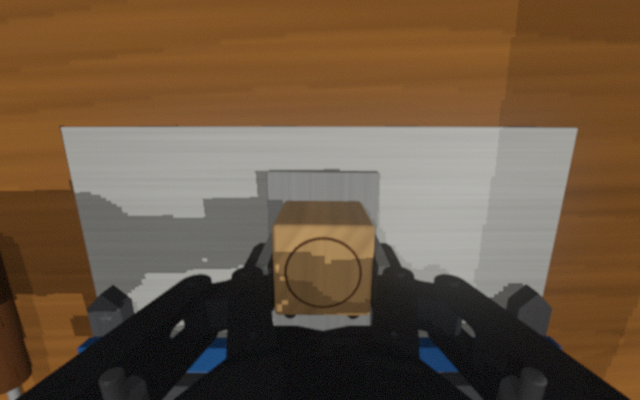

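Request:
play_rows --pt "-0.006 0 -0.0002 0" --pt "-0.011 0 -0.0004 0" --pt "-0.016 0 -0.0006 0" --pt "-0.02 0 -0.0008 0" --pt "-0.022 0 -0.001 0"

```text
time_s: 19.18
ee_pos: [641.0, 77.8, 26.2]
ee_rot: [-0.058, -3.096, -0.008]
contact_force: [-5.0, 0.3, 2.8]
gripper_width: 43.3
```

```bash
python3 w.py w17;python3 p.py 641 78.2 26 177.8
```

```text
[641.   77.8  26.2] [-0.058 -3.096 -0.008] 0.077
at [641.4  77.8  26.2] yaw 177.9 t 19.2 j [0.01 0.46 0.18 1.33 0.01 0.05] w 42.9 F [-4.6  0.3  3. ]
INC [0.0004, 0.0004, 0.0003] 0.001 n rows 0.015355213998639925 0.008002203842609263
```

View pics/w17.png

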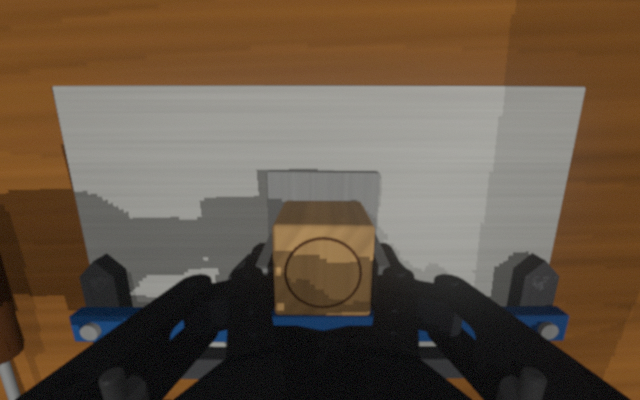

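Push on gently until the stop shows in the force.

Request:
play_rows --pt "-0.003 0 -0.0001 0" --pt "-0.004 0 -0.0002 0" --pt "-0.005 0 -0.0002 0"

```text
time_s: 19.48
ee_pos: [644.0, 77.7, 26.3]
ee_rot: [-0.057, -3.092, -0.007]
contact_force: [-11.2, -0.1, 8.8]
gripper_width: 43.6
```

Request:
play_rows --pt "-0.003 0 -0.0001 0" --pt "-0.004 0 -0.0002 0" --pt "-0.005 0 -0.0002 0"

```text
time_s: 19.73
ee_pos: [644.1, 77.6, 26.9]
ee_rot: [-0.056, -3.082, -0.007]
contact_force: [-16.3, -1.1, 12.7]
gripper_width: 43.6
```

Request:
play_rows --pt "0 0 0 0" --pt "0 0 0 0" --pt "0 0 0 0" --pt "0 0 0 0" --gripper 0.45

```text
time_s: 20.07
ee_pos: [644.9, 77.5, 26.6]
ee_rot: [-0.056, -3.084, -0.007]
contact_force: [0.6, 0.1, 0.2]
gripper_width: 62.2
```

Request:
play_rows --pt "0.003 0 -0.03 0" --pt "0.006 0 -0.065 0" --pt "0.008 0 -0.1 0" --pt "0.01 0 -0.12 0" --pt "0.01 0 -0.12 0"

```text
time_s: 20.48
ee_pos: [645.9, 77.3, 154.5]
ee_rot: [-0.056, -3.097, -0.008]
contact_force: [1.1, 0.5, 0.8]
gripper_width: 62.1
```

```bash
python3 w.py w18;python3 p.py 641 78.2 26 177.8;python3 - <<'E'
from h import *
s=ctrl.sense();print(Rn.from_rotvec(s['ee_rot']).as_matrix().round(4))
E
```

```text
[645.9  77.3 154.5] [-0.056 -3.097 -0.008] 0.073
at [644.8  77.2 151.4] yaw 177.9 t 20.5 j [0.01 0.43 0.39 1.58 0.01 0.05] w 61.8 F [-0.4  0.2 -0.7]
INC [-0.0022, 0.0003, 0.1254] 0.002 n rows 3.007665600883799 0.016004407685218526
[[-0.9982  0.0362 -0.0483]
 [ 0.0359  0.9993  0.0056]
 [ 0.0484  0.0039 -0.9988]]
```

View pics/w18.png

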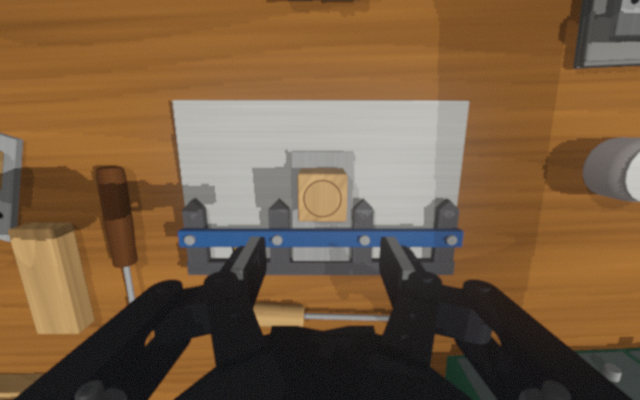

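Run:
```python
from h import *
C=camlast(); f=lambda p,z:pix2w(p,z,C).round(1)
a,b=f((173,101),10),f((468,101),10);print(a,b,(a+b)/2)
c,d=f((291,151),18),f((352,151),18);print(c,d,((c+d)-(a+b))/2)
a=cv2.imread('pics/w18.png');cv2.imwrite('pics/w18a.png',cv2.resize(a[90:290,160:480],None,fx=2.5,fy=2.5,interpolation=2))
```

```text
[548.2 -65.2  10. ] [558.9 228.   10. ] [553.55  81.4   10.  ]
[601.1  49.6  18. ] [603.4 110.8  18. ] [48.7 -1.2  8. ]
```

View pics/w18a.png

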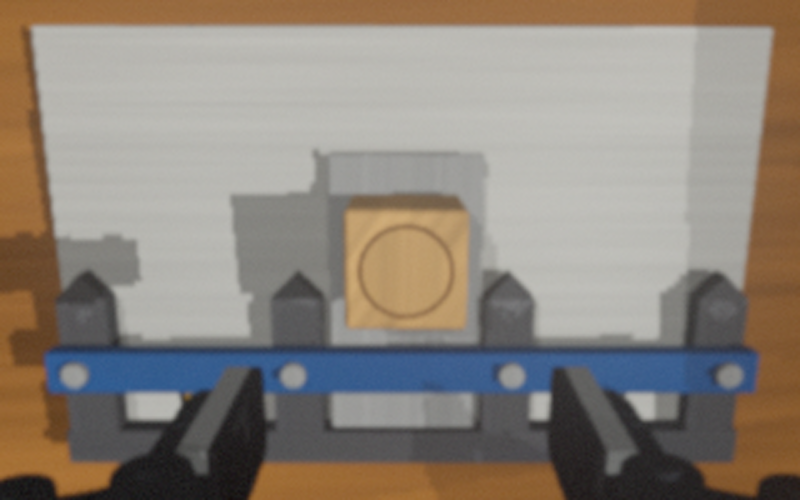

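Blank A is home: the tail offset of 48.7 mm equals what the carving measured when home. Now blank B.

Request:
play_rows --pt "0.015 -0.035 -0.01 0" --pt "0.03 -0.07 -0.02 0" --pt "0.045 -0.105 -0.03 0" --pt "0.06 -0.14 -0.04 0" --pt "0.075 -0.175 -0.04 0"

```text
time_s: 20.95
ee_pos: [565.5, -96.7, 194.8]
ee_rot: [-0.055, -3.095, -0.006]
contact_force: [-0.2, -0.5, 0.8]
gripper_width: 61.8
```

Request:
play_rows --pt "0.015 -0.035 0 0" --pt "0.03 -0.07 0 0" --pt "0.035 -0.1 0 0" --pt "0.035 -0.12 0 0" --pt "0.035 -0.12 0 0"

```text
time_s: 21.37
ee_pos: [525.1, -219.5, 193.8]
ee_rot: [-0.063, -3.093, -0.005]
contact_force: [0.5, 0.5, 0.3]
gripper_width: 62.0
```

```bash
python3 w.py w19; python3 p.py 611 -280 150 160
```

```text
[ 525.1 -219.5  193.8] [-0.063 -3.093 -0.005] 0.06
at [ 525.4 -217.2  194. ] yaw 177.8 t 21.4 j [-0.5   0.21  0.2   1.61 -0.02 -0.46] w 62.0 F [ 0.7  1.3 -0.6]
INC [-0.09, -0.0596, 0.0394] 0.31 n rows 2.7556576024516604 2.480683191208872
```

View pics/w19.png

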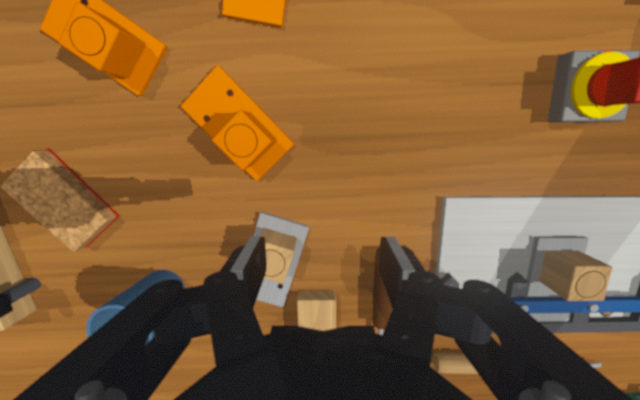

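Run:
```python
from h import *
C=camlast(); f=lambda p,z:pix2w(p,z,C).round(1)
a,b=f((260,212),8),f((309,227),8);n=f((288,306),8)
print(a,b,n,'yaw by tail',np.degrees(np.arctan2(*(b-a)[[1,0]]))-90,'side', np.degrees(np.arctan2(*(n-b)[[1,0]])),np.linalg.norm(n-b),np.linalg.norm(b-a))
print('circle',f((277,262),52),'offcut',f((297,291),25),f((335,291),25))
print('cup rim',f((180,280),90),f((90,320),90))
T=cam('top');print('cup top cam',pix2w((456,157),45,T),'circle',pix2w((408,173),52,T),'offcut',pix2w((386,155),25,T),pix2w((402,156),25,T))
```

```text
[ 556.1 -296.3    8. ] [ 578.3 -236.5    8. ] [ 690.1 -270.9    8. ] yaw by tail -20.366812140444594 side -17.10272896905235 116.97264637512488 63.787773123068014
circle [ 602.9 -272.    52. ] offcut [ 657.2 -255.1   25. ] [ 659.3 -207.    25. ]
cup rim [ 599.6 -362.8   90. ] [ 641.8 -464.4   90. ]
cup top cam [ 663.27017132 -448.49494565   45.        ] circle [ 602.50381428 -276.86109622   52.        ] offcut [ 670.82541104 -204.67087021   25.        ] [ 668.06125046 -261.74860103   25.        ]
```

```bash
python3 p.py 598 -273 110 161
```

```text
at [ 525.4 -217.2  194. ] yaw 177.8 t 21.4 j [-0.5   0.21  0.2   1.61 -0.02 -0.46] w 62.0 F [ 0.7  1.3 -0.6]
INC [-0.0787, -0.0533, 0.08] 0.292 n rows 2.9792802188269456 2.3366435220419044
```

Request:
play_rows --pt "-0.03 -0.02 0.015 0.12" --pt "-0.06 -0.04 0.035 0.24" --pt "-0.079 -0.053 0.055 0.292" --pt "-0.079 -0.053 0.075 0.292" --pt "-0.079 -0.053 0.08 0.292" --gripper 0.75

```text
time_s: 21.83
ee_pos: [596.5, -270.4, 102.6]
ee_rot: [-0.507, -3.041, -0.004]
contact_force: [-0.4, 0.6, -1.4]
gripper_width: 74.7
```

Request:
play_rows --pt "0 0 0 0" --pt "0 0 0 0"

```text
time_s: 22.0
ee_pos: [595.6, -268.4, 101.1]
ee_rot: [-0.504, -3.038, -0.007]
contact_force: [-0.2, 0.6, 0.1]
gripper_width: 74.5
```

```bash
python3 w.py w20; python3 p.py 603 -273 15 161
```

```text
[ 595.6 -268.4  101.1] [-0.504 -3.038 -0.007] 0.032
at [ 596.3 -269.1  102.8] yaw 161.2 t 22.1 j [-0.52  0.46  0.34  1.5  -0.02 -0.19] w 74.7 F [0.7 0.  0.3]
INC [-0.0127, -0.001, 0.0872] 0.003 n rows 2.113324914479158 0.02400661152782779
```

View pics/w20.png

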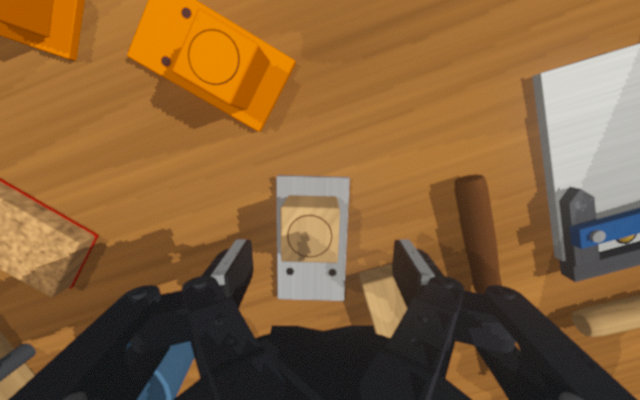

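Run:
```python
from h import *
C=camlast(); f=lambda p,z:pix2w(p,z,C).round(1)
c=f((309,236),52);print('circle',c)
a,b=f((277,178),8),f((349,178),8);n,m=f((279,300),8),f((344,301),8);print(a,b,n,m)
t=(a+b)/2;d=(n+m)/2-t;print(np.degrees(np.arctan2(d[1],d[0])),np.linalg.norm(d),t+38*d/np.linalg.norm(d))
o=f((362,275),25);print('off',o); yaw=np.radians(-19);u=np.array([np.cos(yaw),np.sin(yaw)]);v=np.array([-u[1],u[0]]);print((o[:2]-c[:2])@u,(o[:2]-c[:2])@v)
```

```text
circle [ 603.4 -280.4   52. ]
[ 558.8 -296.6    8. ] [ 579.1 -237.3    8. ] [ 670.7 -337.3    8. ] [ 691.8 -278.2    8. ]
-19.96671874129198 119.481923318969 [ 604.66586296 -279.92602145    8.        ]
off [ 661.6 -253.1   25. ]
46.14117048319991 44.760723703267864
```

```bash
python3 p.py 604 -280 15 160
```

```text
at [ 596.3 -269.1  102.8] yaw 161.2 t 22.1 j [-0.52  0.46  0.34  1.5  -0.02 -0.19] w 74.7 F [0.7 0.  0.3]
INC [-0.0159, -0.0073, 0.0871] 0.02 n rows 2.1304508306852745 0.16004407685218525
```

Request:
play_rows --pt "-0.008 -0.004 0.02 0.02" --pt "-0.015 -0.007 0.045 0.02" --pt "-0.016 -0.007 0.068 0.02" --pt "-0.016 -0.007 0.082 0.02" --pt "-0.016 -0.007 0.085 0.02"

```text
time_s: 22.47
ee_pos: [602.9, -278.5, 15.6]
ee_rot: [-0.533, -3.033, -0.006]
contact_force: [-0.5, 0.9, -0.9]
gripper_width: 74.4
```

```bash
python3 p.py 604 -280 14 160
```

```text
at [ 602.9 -278.5   15.6] yaw 160.0 t 22.5 j [-0.53  0.53  0.25  1.35 -0.02 -0.18] w 74.4 F [-0.5  0.9 -0.9]
INC [-0.0016, -0.001, 0.0015] 0.001 n rows 0.057803217233544125 0.008002203842609263
```

Request:
play_rows --pt "-0.001 -0.001 0.001 0" --pt "-0.001 -0.001 0.001 0" --pt "-0.001 -0.001 0.001 0" --pt "-0.001 -0.001 0.001 0" --pt "-0.001 -0.001 0.001 0" --gripper -1 --newtons 60

```text
time_s: 22.88
ee_pos: [605.1, -280.8, 17.5]
ee_rot: [-0.534, -3.037, -0.003]
contact_force: [-0.0, -0.3, 5.5]
gripper_width: 43.2
```

Request:
play_rows --pt "0 0 -0.02 0" --pt "0 0 -0.045 0" --pt "0 0 -0.07 0" --pt "0 0 -0.09 0" --pt "0 0 -0.095 0"

```text
time_s: 23.3
ee_pos: [612.5, -282.8, 116.7]
ee_rot: [-0.535, -3.044, 0.0]
contact_force: [1.0, -0.7, -2.3]
gripper_width: 43.2
```

```bash
python3 w.py w21; python3 p.py 530 -8 100 177.8
```

```text
[ 612.5 -282.8  116.7] [-0.535 -3.044  0.   ] 0.073
at [ 612.4 -282.8  116. ] yaw 160.0 t 23.4 j [-0.52  0.51  0.42  1.54 -0.02 -0.18] w 43.4 F [ 2.2 -0.8 -2.4]
INC [0.1702, 0.2304, 0.0226] -0.31 n rows 6.890592583137881 2.480683191208872
```

View pics/w21.png

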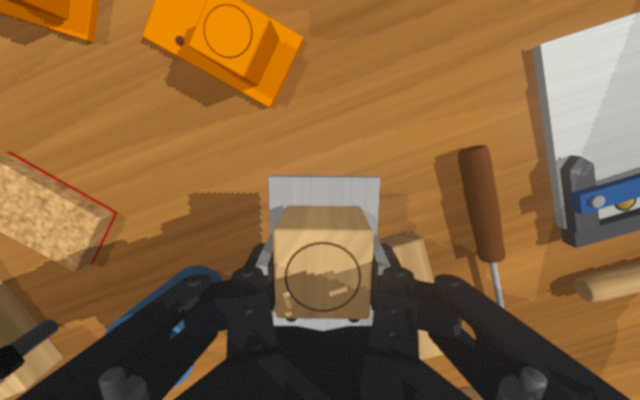

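Request:
play_rows --pt "0.025 0.033 0 -0.1" --pt "0.05 0.067 0.005 -0.2" --pt "0.075 0.1 0.01 -0.31" --pt "0.1 0.134 0.013 -0.31" --pt "0.12 0.165 0.016 -0.31"

```text
time_s: 23.77
ee_pos: [552.1, -84.2, 101.6]
ee_rot: [-0.059, -3.085, -0.015]
contact_force: [0.6, -0.1, -3.4]
gripper_width: 43.3
```

```bash
python3 p.py 545 -8 60 177.8
```

```text
at [552.1 -84.2 101.6] yaw 177.8 t 23.8 j [-0.27  0.21  0.02  1.44 -0.   -0.23] w 43.3 F [ 0.6 -0.1 -3.4]
INC [0.0076, 0.0755, 0.0428] 0.0 n rows 2.0892025222707598 0.0
```

Request:
play_rows --pt "0.003 0.025 0.01 0" --pt "0.005 0.05 0.02 0" --pt "0.005 0.065 0.03 0" --pt "0.005 0.073 0.037 0" --pt "0.005 0.074 0.038 0"

```text
time_s: 24.18
ee_pos: [545.0, -7.7, 61.0]
ee_rot: [-0.055, -3.079, -0.017]
contact_force: [-1.2, -0.8, -3.9]
gripper_width: 43.6
```

Request:
play_rows --pt "0 0 0 0" --pt "0 0 0 0"

```text
time_s: 24.35
ee_pos: [544.2, -8.4, 59.9]
ee_rot: [-0.056, -3.076, -0.017]
contact_force: [-0.1, -0.1, -2.9]
gripper_width: 43.5
```

```bash
python3 w.py w22; python3 p.py 556 -8.2 30 177.8
```

```text
[544.2  -8.4  59.9] [-0.056 -3.076 -0.017] 0.019
at [544.8  -8.7  60.6] yaw 177.9 t 24.4 j [-0.14  0.2  -0.08  1.36  0.   -0.1 ] w 42.8 F [ 0.2 -0.4 -2.7]
INC [-0.0131, 0.0007, 0.0298] 0.002 n rows 0.7808103394273709 0.016004407685218526
```

View pics/w22.png

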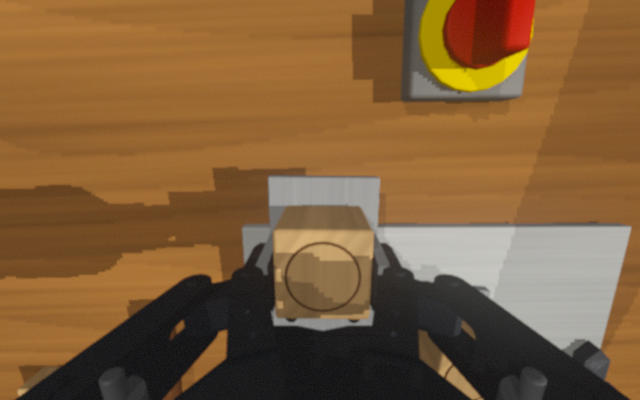

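Run:
```python
from h import *
C=camlast(); f=lambda p,z:pix2w(p,z,C).round(1)
a,b=f((243,226),10),f((631,226),10);print(a,b,(a+b)/2)
v=(b-a)[:2]/np.linalg.norm((b-a)[:2]);m=((a+b)/2)[:2]-90*v;u=np.array([v[1],-v[0]]);print('lane1 front',m,'yaw',np.degrees(np.arctan2(u[1],u[0])),'place',m+8*u)
```

```text
[545.8 -65.3  10. ] [558.1 228.2  10. ] [551.95  81.45  10.  ]
lane1 front [548.18158713  -8.4710713 ] yaw -2.399747698499273 place [556.17457125  -8.80604134]
```

Request:
play_rows --pt "-0.005 0 0.01 0" --pt "-0.01 0 0.02 0" --pt "-0.014 0 0.026 0" --pt "-0.015 0 0.029 0" --pt "-0.015 0 0.03 0"

```text
time_s: 24.82
ee_pos: [557.7, -9.4, 28.5]
ee_rot: [-0.058, -3.076, -0.016]
contact_force: [-0.4, -0.4, -2.5]
gripper_width: 43.1
```

Request:
play_rows --pt "0 0 0.001 0" --pt "0 0 0.002 0" --pt "0 0 0.002 0"

```text
time_s: 25.07
ee_pos: [557.7, -9.3, 28.0]
ee_rot: [-0.058, -3.077, -0.016]
contact_force: [-4.8, 0.3, 2.9]
gripper_width: 43.3
```

```bash
python3 p.py 558 -8.7 27 177.6
```

```text
at [557.7  -9.3  28. ] yaw 177.9 t 25.1 j [-0.14  0.26 -0.08  1.3   0.   -0.1 ] w 43.3 F [-4.8  0.3  2.9]
INC [-0.0003, 0.0006, 0.001] 0.005 n rows 0.028876725608614616 0.04001101921304631
```

Contact with the bed. Re-seat by opening a little and regripping.

Request:
play_rows --pt "0 0 0 0" --pt "0 0 0 0" --pt "0 0 0 0" --pt "0 0 0 0" --gripper 0.25

```text
time_s: 25.4
ee_pos: [558.2, -9.3, 28.3]
ee_rot: [-0.058, -3.078, -0.016]
contact_force: [0.4, 0.6, 0.8]
gripper_width: 53.5
```

```bash
python3 w.py w23; python3 p.py 558 -8.7 25 177.6
```

```text
[558.2  -9.3  28.3] [-0.058 -3.078 -0.016] 0.003
at [558.   -9.3  28.2] yaw 177.9 t 25.4 j [-0.14  0.26 -0.08  1.3   0.   -0.1 ] w 53.0 F [ 0.2 -0.2  0. ]
INC [-0.0002, 0.0006, 0.0032] 0.005 n rows 0.07822305242350164 0.04001101921304631
```

View pics/w23.png

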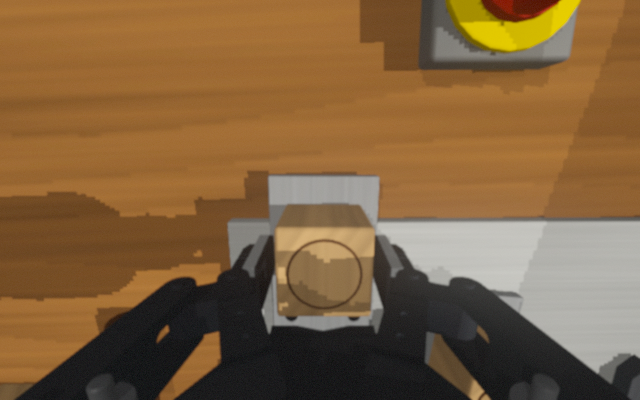

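Request:
play_rows --pt "0 0 0.002 0.005" --pt "0 0.0005 0.003 0.005" --pt "0 0.0005 0.003 0.005" --pt "0 0.0005 0.003 0.005" --gripper -1

```text
time_s: 25.78
ee_pos: [558.7, -9.0, 26.9]
ee_rot: [-0.066, -3.079, -0.014]
contact_force: [-1.4, 0.7, 6.7]
gripper_width: 43.1
```

```bash
python3 p.py 618 -11.1 26 177.6;python3 p.py 635 -11.6 26 177.6
```

```text
at [558.7  -9.   26.9] yaw 177.6 t 25.8 j [-0.14  0.26 -0.08  1.3   0.   -0.09] w 43.1 F [-1.4  0.7  6.7]
INC [-0.0593, 0.0005, -0.0027] -0.001 n rows 1.4235861150960611 0.008002203842609263
at [558.7  -9.   26.9] yaw 177.6 t 25.8 j [-0.14  0.26 -0.08  1.3   0.   -0.09] w 43.1 F [-1.4  0.7  6.7]
INC [-0.0762, 0.0007, -0.0038] -0.001 n rows 1.8296859229160625 0.008002203842609263
```

Request:
play_rows --pt "-0.015 0 -0.001 0" --pt "-0.03 0 -0.0018 0" --pt "-0.045 0.0003 -0.0027 0" --pt "-0.055 0.0005 -0.0033 0" --pt "-0.06 0.0005 -0.0036 0"

```text
time_s: 26.2
ee_pos: [618.2, -11.1, 26.9]
ee_rot: [-0.066, -3.076, -0.014]
contact_force: [-6.8, 1.1, 6.1]
gripper_width: 43.5
```

Request:
play_rows --pt "-0.005 0 -0.0003 0" --pt "-0.01 0 -0.0006 0" --pt "-0.014 0 -0.0008 0" --pt "-0.017 0 -0.001 0" --pt "-0.018 0 -0.001 0"

```text
time_s: 26.62
ee_pos: [635.8, -11.9, 27.0]
ee_rot: [-0.066, -3.075, -0.014]
contact_force: [-5.0, -0.1, 6.4]
gripper_width: 43.3
```

```bash
python3 w.py w24; python3 p.py 639 -11.7 26 177.6
```

```text
[635.8 -11.9  27. ] [-0.066 -3.075 -0.014] 0.032
at [635.8 -11.9  27. ] yaw 177.5 t 26.7 j [-0.13  0.45  0.17  1.36  0.   -0.08] w 43.3 F [-4.6 -0.   4.5]
INC [-0.0032, 0.0003, 0.0008] -0.001 n rows 0.07942683530781387 0.008002203842609263
```

View pics/w24.png

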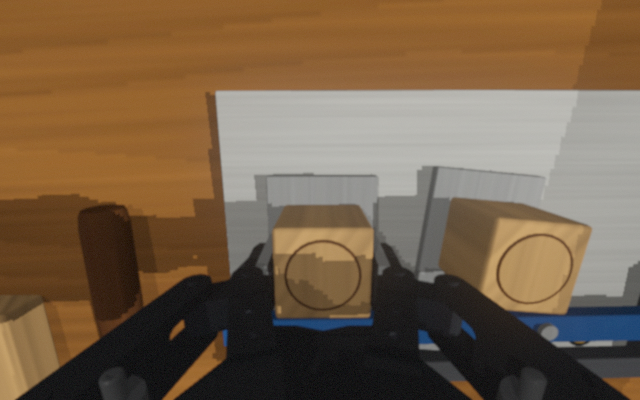

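Lane 2's blank now looks skewed: its tail edge runs from (433,167) to (545,178), so it seems to have been knocked. I finish lane 1 first, then check it.

Request:
play_rows --pt "-0.003 0 -0.0002 0" --pt "-0.005 0 -0.0003 0" --pt "-0.006 0 -0.0003 0"

```text
time_s: 26.92
ee_pos: [638.4, -12.0, 27.3]
ee_rot: [-0.066, -3.068, -0.014]
contact_force: [-13.7, 1.0, 10.9]
gripper_width: 43.2
```

Request:
play_rows --pt "-0.003 0 -0.0001 0" --pt "-0.004 0 -0.0002 0" --pt "-0.005 0 -0.0002 0"

```text
time_s: 27.17
ee_pos: [638.5, -12.1, 27.9]
ee_rot: [-0.065, -3.058, -0.014]
contact_force: [-17.3, 0.3, 14.4]
gripper_width: 43.7
```

Request:
play_rows --pt "0.001 0 0 0" --pt "0.001 0 0 0" --pt "0.001 0 0 0" --pt "0.001 0 0 0" --gripper 0.3

```text
time_s: 27.5
ee_pos: [638.2, -12.1, 27.6]
ee_rot: [-0.065, -3.06, -0.014]
contact_force: [0.3, 0.0, 0.2]
gripper_width: 55.5
```

Request:
play_rows --pt "0.003 0 -0.03 0" --pt "0.006 0.0 -0.065 0" --pt "0.008 0.01 -0.1 0" --pt "0.01 0.03 -0.13 0" --pt "0.01 0.045 -0.14 0"

```text
time_s: 27.92
ee_pos: [644.6, 32.3, 174.8]
ee_rot: [-0.066, -3.07, -0.014]
contact_force: [0.9, -0.7, 0.2]
gripper_width: 55.3
```

Request:
play_rows --pt "0 0 0 0" --pt "0 0 0 0"

```text
time_s: 28.08
ee_pos: [646.4, 32.7, 176.8]
ee_rot: [-0.064, -3.076, -0.013]
contact_force: [-0.1, -0.3, -0.1]
gripper_width: 55.2
```

```bash
python3 w.py w25; python3 p.py 640 78 100 177.6;python3 -c "
import cv2
a=cv2.imread('pics/w25.png');cv2.imwrite('pics/w25a.png',cv2.resize(a[90:300,150:500],None,fx=2.2,fy=2.2,interpolation=2))"
```

```text
[646.4  32.7 176.8] [-0.064 -3.076 -0.013] 0.058
at [645.4  32.  174.9] yaw 177.6 t 28.1 j [-0.06  0.45  0.46  1.65  0.01 -0.01] w 55.9 F [ 0.1 -0.8  0.3]
INC [0.0021, 0.0452, 0.0755] -0.0 n rows 2.1108158325363098 0.0
```

View pics/w25.png

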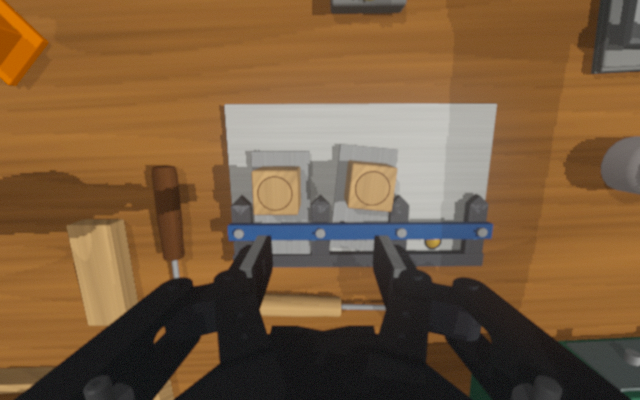

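View pics/w25a.png

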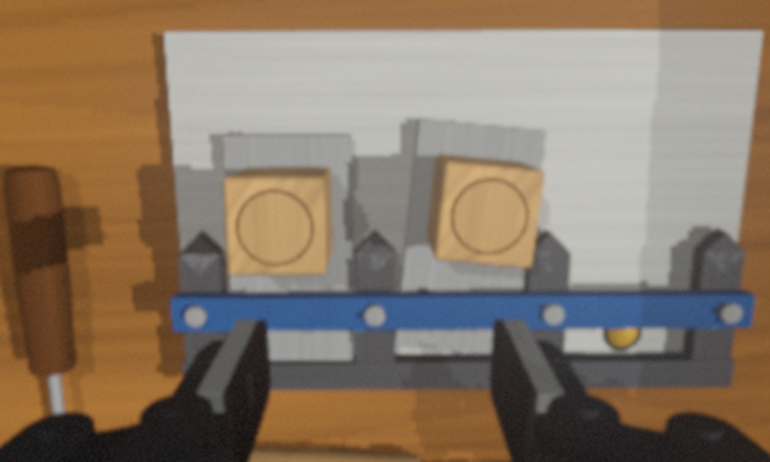

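Run:
```python
from h import *
C=camlast(); f=lambda u,v,z:pix2w((150+u/2.2,90+v/2.2),z,C).round(1)
for n,(a,b),c in [('L2',((414,120),(545,130)),(490,216)),('L1',((222,134),(352,134)),(275,228))]:
    a,b=f(*a,18),f(*b,18);d=b-a;y=np.arctan2(d[1],d[0])-np.pi/2;t=(a+b)/2
    print(n,a,b,np.degrees(y),'block',t[:2]+38*np.array([np.cos(y),np.sin(y)]),'circle',f(*c,62))
print(f(163,33,10),f(763,30,10))
```

```text
L2 [595.1  54.8  18. ] [602.7 119.5  18. ] -6.699560459644902 block [636.64051869  82.71680151] circle [636.2  83.9  62. ]
L1 [597.8 -40.1  18. ] [600.6  24.   18. ] -2.501189733059794 block [637.16379799  -9.70832503] circle [637.4 -10.1  62. ]
[548.2 -66.2  10. ] [558.8 229.   10. ]
```

```bash
python3 p.py 637 83.3 90 173.3
```

```text
at [645.4  32.  174.9] yaw 177.6 t 28.1 j [-0.06  0.45  0.46  1.65  0.01 -0.01] w 55.9 F [ 0.1 -0.8  0.3]
INC [0.0046, 0.0503, 0.0858] 0.075 n rows 2.387613844774165 0.6001652881956947
```

Request:
play_rows --pt "0.002 0.025 0.01 0.04" --pt "0.004 0.048 0.03 0.075" --pt "0.004 0.051 0.05 0.075" --pt "0.004 0.051 0.07 0.075" --pt "0.004 0.051 0.075 0.075" --gripper 0.5

```text
time_s: 28.55
ee_pos: [634.4, 83.2, 93.6]
ee_rot: [-0.18, -3.056, -0.007]
contact_force: [-0.1, 0.2, -0.9]
gripper_width: 63.7
```

```bash
python3 w.py w26; python3 p.py 637 83.3 27 173.3
```

```text
[634.4  83.2  93.6] [-0.18  -3.056 -0.007] 0.073
at [634.5  82.9  94.3] yaw 173.2 t 28.6 j [0.02 0.45 0.3  1.5  0.01 0.14] w 63.9 F [-0.1 -0.5 -1.4]
INC [-0.0078, 0.0007, 0.0669] -0.001 n rows 1.615271249122586 0.008002203842609263
```

View pics/w26.png

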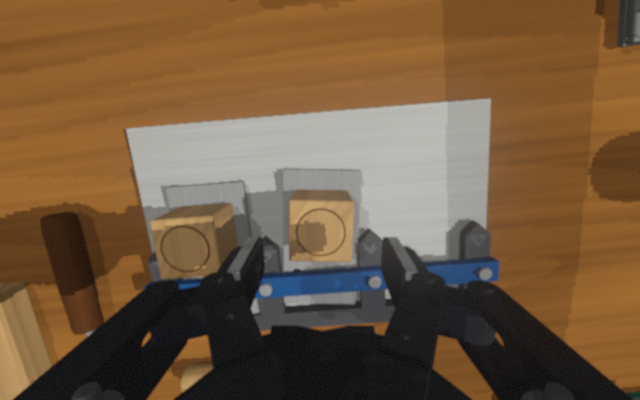

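Request:
play_rows --pt "-0.004 0 0.02 0" --pt "-0.006 0 0.04 0" --pt "-0.007 0 0.055 0" --pt "-0.007 0 0.064 0" --pt "-0.007 0 0.066 0"

```text
time_s: 29.02
ee_pos: [634.6, 81.8, 25.5]
ee_rot: [-0.183, -3.052, -0.006]
contact_force: [0.2, 0.7, 0.1]
gripper_width: 64.1
```

Request:
play_rows --pt "0 0 0 0" --pt "0 0 0 0" --pt "0 0 0 0" --pt "0 0 0 0" --gripper -1 --newtons 50

```text
time_s: 29.35
ee_pos: [635.1, 81.5, 26.3]
ee_rot: [-0.183, -3.053, -0.005]
contact_force: [-0.3, -1.0, -1.0]
gripper_width: 43.9
```

```bash
python3 w.py w27; python3 p.py 640.5 78.2 27 177.7;python3 p.py 637 78.4 27 177.7
```

```text
[635.1  81.5  26.3] [-0.183 -3.053 -0.005] 0.001
at [635.1  81.5  26.3] yaw 173.1 t 29.4 j [0.02 0.48 0.21 1.38 0.01 0.14] w 43.5 F [-1.3 -1.2 -0.5]
INC [-0.0057, -0.0026, -0.0012] -0.08 n rows 0.15297053653541545 0.640176307408741
at [635.1  81.5  26.3] yaw 173.1 t 29.4 j [0.02 0.48 0.21 1.38 0.01 0.14] w 43.5 F [-1.3 -1.2 -0.5]
INC [-0.0022, -0.0028, -0.0009] -0.08 n rows 0.08807850202497343 0.640176307408741
```

View pics/w27.png

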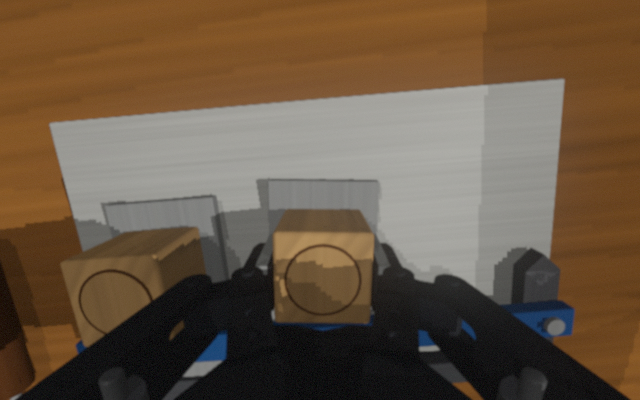

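Request:
play_rows --pt "0.001 -0.001 0 -0.025" --pt "0.001 -0.002 0 -0.05" --pt "0.001 -0.003 0 -0.078" --pt "0.001 -0.003 0 -0.078"

```text
time_s: 29.73
ee_pos: [633.8, 78.6, 26.4]
ee_rot: [-0.063, -3.058, -0.011]
contact_force: [0.1, 0.5, -2.6]
gripper_width: 43.2
```

```bash
python3 p.py 642 78.0 27 177.7
```

```text
at [633.8  78.6  26.4] yaw 177.7 t 29.7 j [0.01 0.48 0.2  1.38 0.01 0.05] w 43.2 F [ 0.1  0.5 -2.6]
INC [-0.0081, -0.0002, -0.0012] -0.001 n rows 0.19642322666403098 0.008002203842609263
```

Request:
play_rows --pt "-0.003 0 -0.0002 0" --pt "-0.006 0 -0.0004 0" --pt "-0.008 0 -0.0006 0" --pt "-0.009 0 -0.0006 0"

```text
time_s: 30.07
ee_pos: [639.1, 78.4, 26.7]
ee_rot: [-0.062, -3.05, -0.01]
contact_force: [-12.3, -0.7, 5.9]
gripper_width: 43.4
```

Request:
play_rows --pt "-0.003 0 -0.0001 0" --pt "-0.004 0 -0.0002 0" --pt "-0.005 0 -0.0002 0"

```text
time_s: 30.32
ee_pos: [639.3, 78.4, 27.3]
ee_rot: [-0.061, -3.039, -0.009]
contact_force: [-15.2, -0.8, 9.6]
gripper_width: 43.7
```

Request:
play_rows --pt "0 0 0 0" --pt "0 0 0 0" --pt "0 0 0 0" --pt "0 0 0 0" --gripper 0.4

```text
time_s: 30.65
ee_pos: [640.6, 78.4, 28.0]
ee_rot: [-0.061, -3.042, -0.009]
contact_force: [0.7, -0.2, -0.5]
gripper_width: 59.9
```

Request:
play_rows --pt "0.003 0 -0.03 0" --pt "0.006 0.0 -0.065 0" --pt "0.01 -0.01 -0.1 0" --pt "0.015 -0.03 -0.13 0" --pt "0.015 -0.045 -0.14 0"

```text
time_s: 31.07
ee_pos: [640.3, 32.1, 175.7]
ee_rot: [-0.061, -3.053, -0.008]
contact_force: [0.9, -0.0, 1.3]
gripper_width: 59.3
```

Request:
play_rows --pt "0 0 0 0" --pt "0 0 0 0"

```text
time_s: 31.23
ee_pos: [642.0, 31.1, 177.6]
ee_rot: [-0.064, -3.058, -0.008]
contact_force: [0.0, 0.7, -0.0]
gripper_width: 60.1
```

```bash
python3 w.py w28; python3 p.py 425 90 140 185;python3 -c "
import cv2
a=cv2.imread('pics/w28.png');cv2.imwrite('pics/w28a.png',cv2.resize(a[90:300,150:500],None,fx=2.2,fy=2.2,interpolation=2))"
```

```text
[642.   31.1 177.6] [-0.064 -3.058 -0.008] 0.053
at [640.9  32.  175.7] yaw 177.7 t 31.3 j [-0.06  0.46  0.48  1.67  0.   -0.02] w 59.5 F [-0.5  0.8 -1.4]
INC [0.2142, 0.049, 0.0546] -0.128 n rows 5.429618837005861 1.0242820918539857
```

View pics/w28a.png

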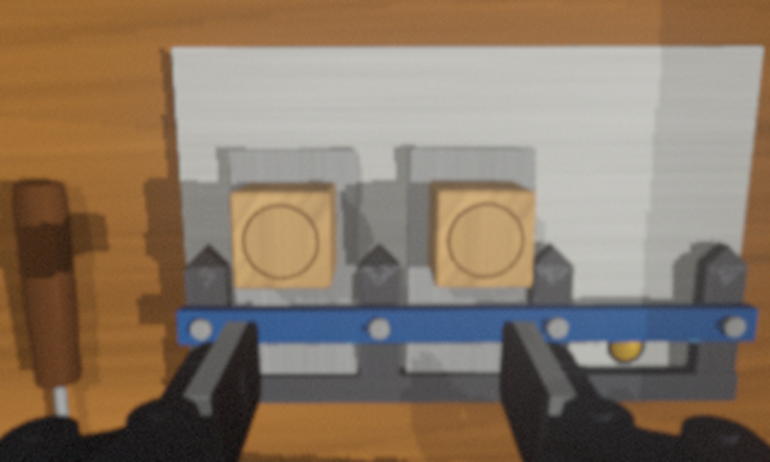

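Both blanks look straight, level and home. Now the isolator.

Request:
play_rows --pt "0.04 0.01 0 0" --pt "0.08 0.02 0.01 0" --pt "0.12 0.03 0.02 0" --pt "0.155 0.04 0.025 0" --pt "0.185 0.049 0.03 0" --gripper 0.2

```text
time_s: 31.7
ee_pos: [451.7, 89.9, 158.5]
ee_rot: [-0.06, -3.047, -0.009]
contact_force: [0.8, -0.1, 0.6]
gripper_width: 51.3
```

Request:
play_rows --pt "0.02 0 0.01 0" --pt "0.025 0 0.015 0" --pt "0.025 0 0.015 0" --pt "0.025 0 0.015 0"

```text
time_s: 32.03
ee_pos: [425.2, 91.3, 144.5]
ee_rot: [-0.059, -3.046, -0.009]
contact_force: [0.8, -1.2, 0.7]
gripper_width: 51.1
```

```bash
python3 w.py w29; python3 p.py 425 90 42 178;python3 - <<'E'
from h import *
print(w2pix([[425,90,66],[404,90,66],[446,90,66]],camlast()))
a=cv2.imread('pics/w29.png');cv2.imwrite('pics/w29a.png',cv2.resize(a[140:270,230:410],None,fx=4,fy=4,interpolation=2))
E
```

```text
[425.2  91.3 144.5] [-0.059 -3.046 -0.009] 0.057
at [426.2  91.1 145.3] yaw 177.8 t 32.1 j [ 0.05 -0.09 -0.21  1.54  0.01  0.09] w 51.2 F [ 0.6  0.2 -0.1]
INC [-0.0086, -0.0016, 0.1029] -0.004 n rows 2.476526329862675 0.03200881537043705
[[318.50200227 213.35563644]
 [317.43014278 188.70863189]
 [319.53883994 237.18222542]]
```

View pics/w29a.png

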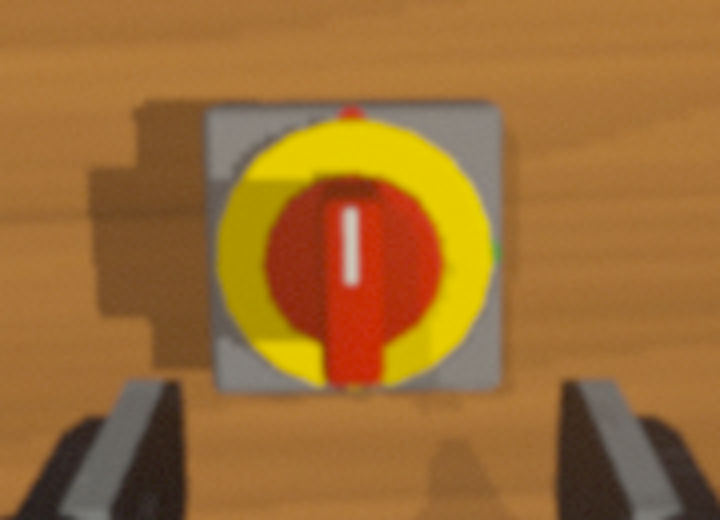

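Request:
play_rows --pt "-0.004 -0.001 0.03 0" --pt "-0.007 -0.002 0.06 0" --pt "-0.009 -0.002 0.085 0" --pt "-0.009 -0.002 0.1 0" --pt "-0.009 -0.002 0.102 0"

```text
time_s: 32.5
ee_pos: [424.0, 89.2, 39.4]
ee_rot: [-0.061, -3.041, -0.009]
contact_force: [-0.8, 0.8, -0.1]
gripper_width: 51.4
```

```bash
python3 p.py 425 90 43 178
```

```text
at [424.   89.2  39.4] yaw 177.7 t 32.5 j [ 0.04 -0.03 -0.37  1.33  0.01  0.08] w 51.4 F [-0.8  0.8 -0.1]
INC [-0.0006, 0.0008, -0.0036] -0.005 n rows 0.08959972034661584 0.04001101921304631
```

Request:
play_rows --pt "-0.001 0.001 -0.004 0" --pt "-0.001 0.001 -0.004 0" --pt "-0.001 0.001 -0.004 0" --pt "-0.001 0.001 -0.004 0" --pt "-0.001 0.001 -0.004 0" --gripper -1 --newtons 35

```text
time_s: 32.92
ee_pos: [427.6, 87.7, 45.3]
ee_rot: [-0.063, -3.045, 0.0]
contact_force: [0.0, -5.5, 0.2]
gripper_width: 13.1
```

Request:
play_rows --pt "0 0 0 0.12" --pt "0 0 0 0.24" --pt "0 0 0 0.36" --pt "0 0 0 0.48" --pt "0 0 0 0.6"

```text
time_s: 33.33
ee_pos: [427.3, 86.4, 45.4]
ee_rot: [-0.97, -2.892, 0.048]
contact_force: [-2.3, -6.0, -4.7]
gripper_width: 13.2
```

```bash
python3 p.py 425 90 42 88;python3 -c "
from h import *
print(ctrl.sense()['torque'])"
```

```text
at [427.3  86.4  45.4] yaw 142.8 t 33.3 j [ 0.04 -0.03 -0.36  1.34  0.    0.69] w 13.2 F [-2.3 -6.  -4.7]
INC [0.0038, 0.0017, 0.0036] 0.956 n rows 0.13198165856898814 7.6501068735344555
[-0.32291545  0.04800549  0.17020472]
```

Request:
play_rows --pt "0 0 0 0.12" --pt "0 0 0 0.24" --pt "0 0 0 0.36" --pt "0 0 0 0.48" --pt "0 0 0 0.6"

```text
time_s: 33.75
ee_pos: [426.0, 84.9, 45.6]
ee_rot: [-1.796, -2.48, 0.094]
contact_force: [-5.9, -6.6, -0.2]
gripper_width: 13.4
```

Request:
play_rows --pt "0 0 0 0.1" --pt "0 0 0 0.2" --pt "0 0 0 0.3" --pt "0 0 0 0.35" --pt "0 0 0 0.35"

```text
time_s: 34.17
ee_pos: [424.9, 84.6, 45.7]
ee_rot: [-2.209, -2.134, 0.117]
contact_force: [-4.2, -2.1, -3.8]
gripper_width: 13.3
```

```bash
python3 p.py 425 90 42 88;python3 -c "
from h import *
print(ctrl.sense()['torque'])"
```

```text
at [424.9  84.6  45.7] yaw 88.0 t 34.2 j [ 0.04 -0.03 -0.36  1.35 -0.    1.65] w 13.3 F [-4.2 -2.1 -3.8]
INC [0.0054, 0.0003, 0.0036] 0.001 n rows 0.15580149516336486 0.008002203842609263
[-0.02832961 -0.11475623  0.12068777]
```

Not at the stop yet. I push a few degrees further and watch the torque.

Request:
play_rows --pt "0.001 0 0 0.04" --pt "0.001 0 0 0.07" --pt "0.001 0 0 0.07" --pt "0.001 0 0 0.07"

```text
time_s: 34.5
ee_pos: [424.7, 84.8, 45.8]
ee_rot: [-2.281, -2.063, 0.124]
contact_force: [-2.8, -4.3, -5.2]
gripper_width: 13.3
```

```bash
python3 p.py 425 90 42 88;python3 -c "
from h import *
print(ctrl.sense()['torque'])"
```

```text
at [424.7  84.8  45.8] yaw 84.3 t 34.5 j [ 0.04 -0.03 -0.36  1.35 -0.    1.71] w 13.3 F [-2.8 -4.3 -5.2]
INC [0.0052, 0.0001, 0.0037] -0.064 n rows 0.1530644930190211 0.5121410459269928
[-0.19537016 -0.42599618  1.41974928]
```

Request:
play_rows --pt "0 0 0 0" --pt "0 0 0 0" --pt "0 0 0 0" --pt "0 0 0 0" --gripper 0.3

```text
time_s: 34.83
ee_pos: [425.9, 85.0, 46.9]
ee_rot: [-2.282, -2.064, 0.12]
contact_force: [0.3, 0.3, 0.3]
gripper_width: 55.7
```

Request:
play_rows --pt "0 0 -0.03 0" --pt "0 0 -0.065 0" --pt "0 0 -0.1 0" --pt "0 0 -0.13 0" --pt "0 0 -0.14 0"

```text
time_s: 35.25
ee_pos: [443.0, 86.1, 192.1]
ee_rot: [-2.287, -2.068, 0.108]
contact_force: [0.7, -1.0, 0.5]
gripper_width: 56.0
```

Request:
play_rows --pt "0 0 0 0" --pt "0 0 0 0"

```text
time_s: 35.42
ee_pos: [444.2, 86.2, 193.4]
ee_rot: [-2.289, -2.07, 0.104]
contact_force: [0.2, 0.3, -0.1]
gripper_width: 55.6
```

```bash
python3 w.py w30
python3 - <<'E'
from h import *
a=cv2.imread('pics/w30.png');print(ctrl.sense()['time_s'])
cv2.imwrite('pics/top2.png',ctrl.grab_frame('top')[:,:,::-1]);cv2.imwrite('pics/scene2.png',ctrl.grab_frame('scene')[:,:,::-1])
E
```

```text
[444.2  86.2 193.4] [-2.289 -2.07   0.104] 0.063
35.4667
```

View pics/w30.png

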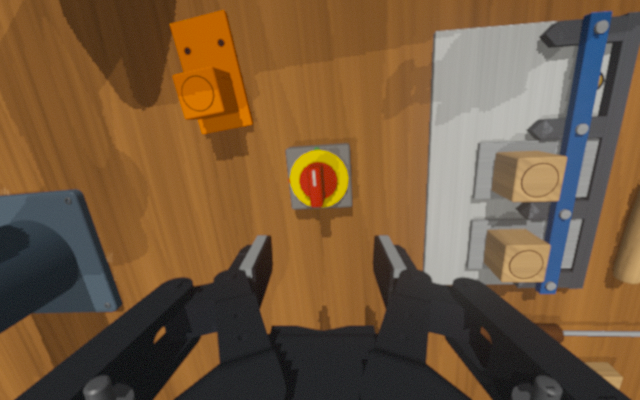

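View pics/scene2.png

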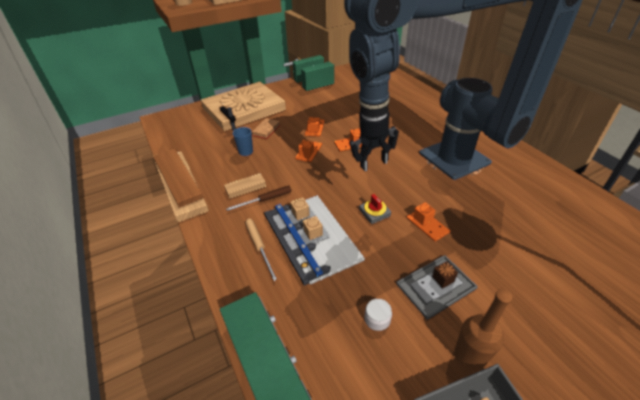

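Run:
```python
import cv2
a=cv2.imread('pics/w30.png')
x=cv2.resize(a[135:220,275:365],None,fx=5,fy=5,interpolation=2);y=cv2.resize(a[5:300,415:640],None,fx=1.44,fy=1.44,interpolation=2)[:425]
cv2.imwrite('pics/w30a.png',cv2.hconcat([x[:425],y]) if y.shape[0]==425 else x)
```

```text
(no output)
```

View pics/w30a.png

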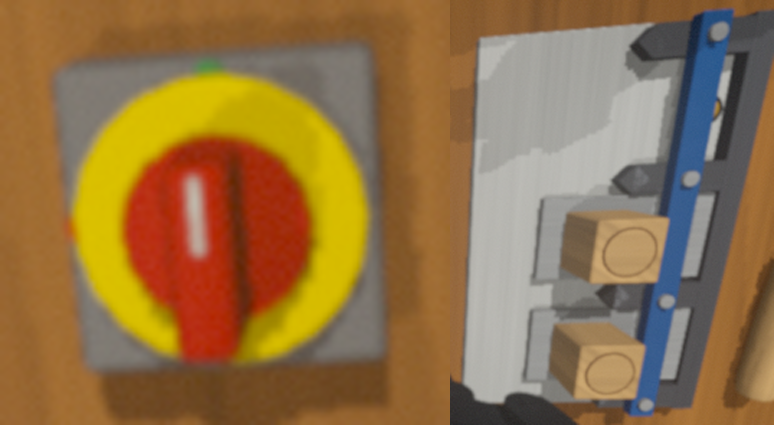

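Run:
```python
from h import *
C=camlast(); f=lambda u,v,z:pix2w((275+u/5,135+v/5),z,C)
for p,q,z in [((193,178),(199,255),66),((178,352),(168,170),66),((238,352),(232,170),66),((240,350),(236,175),66)]:
    d=f(*p,z)-f(*q,z);print('bar',f(*p,z).round(1),np.degrees(np.arctan2(d[1],d[0])))
b=[f(*p,22) for p in [(58,72),(370,45),(384,355),(88,368)]];print(np.round(b,1),np.mean(b,0))
for i in range(4):
    d=b[(i+1)%4]-b[i];print(np.degrees(np.arctan2(d[1],d[0])))
c=np.mean(b,0);d=f(208,68,22)-c;print('green',np.degrees(np.arctan2(d[1],d[0])));d=f(70,228,22)-c;print('red',np.degrees(np.arctan2(d[1],d[0])))
g=lambda u,v,z:pix2w((415+(u-450)/1.44,5+v/1.44),z,C)
print('tails L2',g(543,198,18),g(535,280,18),'L1',g(531,310,18),g(526,380,18),'front',g(480,38,10),g(465,400,10))
```

```text
bar [426.6 107.5  66. ] 88.0651474604262
bar [419.4  71.7  66. ] -93.53066828933204
bar [431.8  70.8  66. ] -94.01668604147427
bar [432.2  71.2  66. ] -94.54378555430064
[[392.5 126.   22. ]
 [463.1 125.5  22. ]
 [461.   53.1  22. ]
 [389.9  55.   22. ]] [426.65597635  89.87987048  22.        ]
-0.4001897308255908
-91.64145856374687
178.47993475228066
87.92998602807435
green 89.96524633785494
red -179.75858377884444
tails L2 [603.13854178 113.82558591  18.        ] [600.57838135  49.41533029  18.        ] L1 [598.75788929  23.89442929  18.        ] [597.82227447 -40.76550389  18.        ] front [558.52866062 228.45602618  10.        ] [549.01365302 -63.69105811  10.        ]
```

```bash
python3 -c "
from h import *
print(ctrl.hand_in())"
```

```text
the job is handed in; nothing more can be done
None
```

The job is done in the order asked and handed in at about 35.5 s, with the gripper well clear of everything.

1. **Isolator off:** I turned it counter-clockwise until the end stop showed up as torque (-1.2 N m). The wrist picture showed the white mark at the red dot.
2. **Finished carving:** I slid it out of lane 2 and laid it flat in the grey tray. It was still there in the last scene picture.
3. **Raw blanks:** There were only two on the bench; the first went into lane 2, the second into lane 1.
    - I pushed each against the back stop until it resisted with 15 to 17 N.
    - The lane 2 blank was later knocked about 4° askew, so I regripped it, straightened it and pushed it home again.
4. **Isolator on:** I turned it clockwise to the end stop (1.4 N m). The white mark is at the green dot.

**Last checks:** The tail edges of both blanks are parallel to the fixture. They lie within about 1 mm of where the carving's tail was when it was home. I could not read the sensing pins directly; that they are down follows from the blanks lying flat and reaching the stop. The tool had tilted about 5° by the end, and I saw no effect on the parts. I never touched the orange look-alikes or the other things on the bench.

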